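Draw a peg rail tight with a cam lock

TASK

Lift the big screwdriver off its sloping rest, stand it upright in the open ceramic jar and let go, then take it again by the top of its handle. With its blade in the slot of the steel cam disc, turn the disc clockwise by feel until it has drawn the loose peg rail snug against the mounting block, without forcing it past that and without pushing the rail by hand. Put the screwdriver back upright in the ceramic jar and leave the timer, cup and canister where they are.

Things in the scene. Friction and masses are not known exactly. Their poses are not given: they have to be found in the camera images.
- driver: Screwdriver, 144 mm long, 0.13 to 0.25 kg. Origin at the blade tip, +z along its axis to the handle end. Steel blade 26 mm wide along its x, 5 mm thick along y, z 0 to 18 mm; shaft 10 mm thick to z 64; round flange 44 mm wide, z 64 to 70; square dark wood handle 26 x 26 mm (faces square to x and y), z 70 to 144. At first it lies in the cradle at 45 degrees, see there
- cradle: Fixed teak sloping rest, 130 x 60 mm, 115 mm high, origin under its middle. The screwdriver lies in it blade tip at x -50, z 35 mm, handle end up towards the cradle's +x (away from the robot), its x axis forward and down. A 16 mm wide ridge carries the handle, so fingers pass down both sides of it; two cheeks stop the flange. Lift straight up.
- jar: Fixed white ceramic jar, open on top, 75 mm high, 62 mm wide at the rim, 72 mm at the belly; round mouth 36 mm wide. Origin: centre of its underside. Blade and shaft go in, the flange rests flat on the rim with the blade tip 10 to 11 mm above the jar's underside; the screwdriver stands there by itself, its top at 155 mm.
- block: Fixed teak mounting block with a base board 176 x 158 x 6 mm. Block 100 mm along x, y -95 to 0, top at z 44 mm; y = 0 is the face the rail must meet. The base board runs on under the rail to y 63, with low end cheeks (x +-80, top at z 22 mm). Origin on the underside below the middle of that face. The cam's upright axis is at x 0, y -42 mm.
- cam_slot (a point): Centre of the slot's mouth on top of the steel cam disc (66 mm wide, flush with the block's top at 44 mm height); turns with the disc. Its x axis runs along the slot, z up. The slot is 32 mm long, 7.6 mm wide, 11 mm deep, with 3 mm bevels along its sides.
- cam (a joint): Cam disc angle, rad, grows clockwise seen from above; 0 to 0.15 at first, range ends at 1.7. Dry friction 0.12 N m. It turns free to 0.5..1.0, then its hidden spiral draws the bolt head in, 8.5 mm per rad. Snug at 1.1 to 1.5 (bolt length varies); there the moment rises within 0.1 rad: stop at about 0.4 N m in all, over 0.8 counts as forced. Blade play about 0.1 rad each way. It stays where left.
- rail: Loose teak peg rail 150 (x) x 46 (y) x 34 mm, 0.3 to 0.5 kg, with three upright wooden pegs 14 mm thick, 45 mm high; lies on the block's base board, its bolt reaching into the block. Origin: lower edge, middle of the face towards the block, axes as the block's. Its y in the block's frame is the gap to close, 4 to 5.5 mm at first.
- timer: White round kitchen timer with a dial, 64 mm wide, 46 mm high, loose bystander. Origin under its centre.
- cup: Steel measuring cup, 70 mm wide and high, with a handle, loose bystander. Origin under its centre.
- canister: Glass canister with a push-button lid, 78 mm wide, 123 mm high, loose bystander. Origin under its centre.
Things that resemble listed ones, but are neither listed nor needed, are in the scene too. What is meant by the driver is not red, and is the smaller of those in its own colour.

How it is judged:
By the outcome, as a careful person would: the job done as asked, in the order asked, and still so for the second after the job is handed in, with the robot touching nothing.
It also fails if it takes over 72 s, if anything falls off the work surface, if the arm or the gripper's body presses on something with over 40 N, if the wrist force passes 120 N, or if a joint passes its speed limit or range.

ROBOT

A 7-joint arm with a two-finger parallel gripper is mounted at the origin on the work surface. World frame = base frame: x ahead of the robot, y to its left, z up, the work surface at z = 0. Lengths are in m, angles in rad, forces in N, time in s.
With the tool pointing down it reaches from about 0.4 to 0.85 m from the base axis. Payload 10.4 kg.
Tool frame: the origin (TCP) lies between the finger pads; the fingertips stand 8 mm ahead of it and the grasp point (between the pads) lies 11 mm behind it; z points along the fingers, x is the direction in which the jaws open and shut, and the axes are right-handed (so a half turn about z gives the same grasp; the last joint's range is limited). The gripper opens to 87 mm and grips with 3 to 60 N. Pads are 19 mm wide; open, the fingers measure 117 mm over their backs; the gripper's body (75 mm by 190 mm) begins 51 mm behind the grasp point.
Start: joints at [-1.36, 0.332, -0.065, 1.46, 0.022, 1.35, -0.088], TCP at [0.145, 0.608, 0.231] pointing down, gripper open.
Joint ranges: [-2.6, 2.6], [-0.5, 2.12], [-1.47, 1.34], [0.16, 2.42], [-1.27, 4.41], [0.06, 2.06], [-2.6, 2.6]. Speed limits (rad/s): [2.22, 2.22, 2.79, 2.79, 3.14, 3.14, 3.14].

INTERFACE

Orientations are given as a unit quaternion [x, y, z, w].
In Python, from bench import r, viewer gives the robot as it stands.
- The arm moves only by the tool apply_moves, never from a script. Its argument "increments" is a list of rows, each an object with "grip": the closure in counts, from 0 (fully open) to 255 (shut); "xyz": the shift along the tool's x, y, z in mm, a list of three; "rotation": the turn, a rotation vector about the tool's x, y, z in degrees, a list of three. A call has 1 to 5 rows; each row is the pose to reach, as a shift and turn from the pose measured when the call began, along the tool's axes at that moment; what a row does not reach only later rows make up. A row lasts 1/8 s, in which the tool goes at most 62.5 mm and 10.7 degrees, less where a joint would pass 70% of its speed; a pose out of reach is approached as far as the arm can. A call with a gripper value outside its range is refused whole. The fingers move at their own pace and stop on an object; "squeeze" is the grip in N (left out, the last holds). Time passes only in rows, so rows that repeat a pose let the fingers close. It gives the time, the measured TCP pose, the force and the opening at its end, in the units of the state.
- r.read_state(): the state, without advancing time (a new reading comes with each control period).
- viewer.camera(name): name is "scene" or "side" or "wrist"; returns a dict with "img" (384x512x3 uint8, blue, green, red), "range_z" (384x512 float32, m along the optical axis (not along the pixel's ray), 0 where there is no reading), "vertical_fov" (degrees; the focal length in pixels is half the picture's height over the tangent of half this angle, whatever the lens; pixels are square), "cx", "cy" (the principal point, pixels), "rvec" (rotation vector, rad) and "tvec" (3), from world to camera coordinates, as OpenCV has them. Camera axes: x right, y down, z forward; pixel columns grow to the right and rows downward; lengths in m; the calibration is good to about 2 mm. A picture is of the moment at which its call begins.
- r.close_job(): hands the job in, once; it reports no verdict.
The state is a dict: "time": time; "joint_positions": joint angles; "joint_vel": joint speeds; "joint_torque": joint torques, N m; "ee_pos": TCP position; "eef_rot": TCP orientation; "ft_force": force on the tool from outside, world axes, zero at the start; "torque": the same for the moment, N m; "width": finger opening in m.
Only numpy, scipy, OpenCV 4.12 (cv2) and the standard library are available. Lean on these libraries where they do the work, as an engineer would, in place of code of your own. Each camera call takes 0.05 s, during which the arm holds its last target.

## Working session

There is one attempt and no reset: what is moved stays moved. The work goes in short steps, Python scripts to look and compute and a tool call to move; the robot and the scene stay as the last step left them, time stands still between calls to the robot, and variables do not carry over. Pictures are saved under pics/ and viewed, and the job is handed in when it is done.

Besides the shell and the picture viewer there is one more tool, called after "Call:" as name(argument=value, ...) on one line, values as JSON. apply_moves: Moves the arm, as the interface text tells. Its arguments: {"type":"object","properties":{"increments":{"type":"array","items":{"type":"object","properties":{"grip":{"type":"number"},"xyz":{"type":"array","items":{"type":"number"}},"rotation":{"type":"array","items":{"type":"number"}}}}},"squeeze":{"type":"number"}},"required":["increments"]}

```bash
ls; mkdir -p pics; cat > h.py <<'E'
import numpy as np, cv2
from scipy.spatial.transform import Rotation as R
from bench import r, viewer
def cam(n):
    c=viewer.camera(n); c['f']=c['img'].shape[0]/2/np.tan(np.radians(c['vertical_fov'])/2)
    c['R']=R.from_rotvec(np.array(c['rvec']).ravel()).as_matrix(); c['t']=np.array(c['tvec']).ravel(); return c
def pts(c):
    z=c['range_z']; v,u=np.mgrid[:z.shape[0],:z.shape[1]]
    p=np.stack([(u-c['cx'])*z/c['f'],(v-c['cy'])*z/c['f'],z],-1)
    w=(p-c['t'])@c['R']; w[z==0]=np.nan; return w
def plane(c,u,v,h):
    d=np.array([(u-c['cx'])/c['f'],(v-c['cy'])/c['f'],1])@c['R']; o=-c['R'].T@c['t']
    return o+d*(h-o[2])/d[2]
def proj(c,P):
    q=np.atleast_2d(P)@c['R'].T+c['t']; return np.c_[q[:,0]/q[:,2]*c['f']+c['cx'],q[:,1]/q[:,2]*c['f']+c['cy']]
E
python3 - <<'E'
from h import *
s=r.read_state(); print(s)
for n in ['scene','side','wrist']:
    c=cam(n); cv2.imwrite(f'pics/{n}0.png',c['img']); np.savez(f'{n}0.npz',**c); print(n,-c['R'].T@c['t'],c['R'][2],c['f'],c['cx'],c['cy'])
E
```

```text
pics
{'time': 0.0, 'joint_positions': array([-1.35960301,  0.33288338, -0.0646877 ,  1.46093065,  0.02159693,
        1.349879  , -0.08850802]), 'joint_vel': array([-0.00018851, -0.00028496, -0.00065676,  0.00117994, -0.000534  ,
       -0.00198514,  0.00059162]), 'joint_torque': array([-6.85408140e-04, -6.23263407e+01,  2.42640590e-02, -3.89885581e+01,
       -6.12264290e-02,  4.01084963e-02,  1.68789197e-04]), 'ee_pos': array([0.14471936, 0.6076388 , 0.2297518 ]), 'eef_rot': array([ 7.84750998e-01,  6.19810759e-01, -5.30650612e-04,  4.60425217e-04]), 'ft_force': array([ 0.12633462, -0.0548582 , -0.32900303]), 'torque': array([ 0.0327374 , -0.03135051, -0.02458591]), 'width': 0.0868016596300633}
scene [1.21407867 0.05128676 0.83728898] [-0.6345198   0.02215734 -0.77258894] 365.5889799236571 253.2058438220389 198.16655930311148
side [ 0.14980804 -0.54233625  0.83513048] [ 0.40637685  0.5670685  -0.71644342] 467.2887510305393 265.5239354635152 186.54175588797477
wrist [0.06632759 0.62649971 0.38446824] [ 0.28346218 -0.06845589 -0.95653697] 331.43272650934995 247.50162255617826 197.99705289813676
```

View pics/scene0.png

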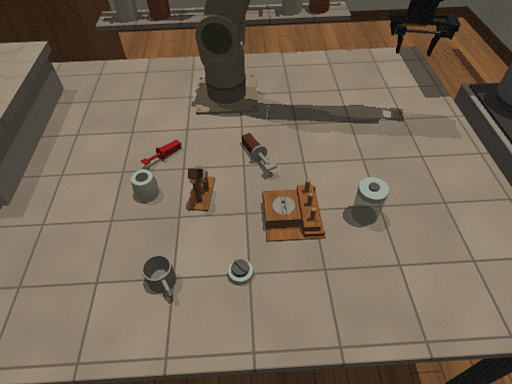

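View pics/side0.png

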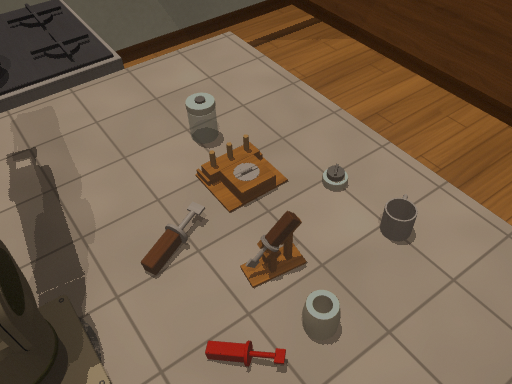

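View pics/wrist0.png

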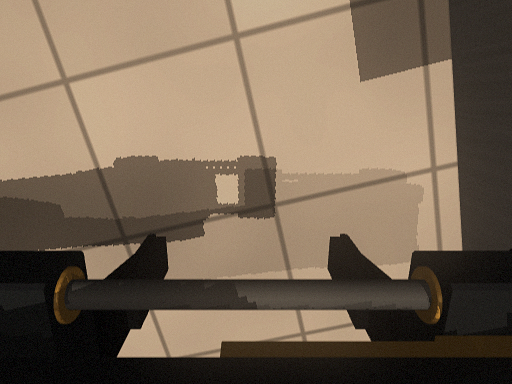

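The driver lies in the cradle at scene (200,185) / side (278,240). The decoys are a bigger brown screwdriver at side (172,240) and a red one. The jar is at side (322,312), the block at side (242,175), and the bystanders are beyond these.

```bash
python3 - <<'E'
from h import *
for n,(u0,v0,w,h) in {'side':(185,90,200,150),'scene':(120,140,220,130)}.items():
    c=dict(np.load(f'{n}0.npz')); W=pts(c)
    im=cv2.resize(c['img'][v0:v0+h,u0:u0+w],None,fx=3.6,fy=3.6,interpolation=cv2.INTER_CUBIC)
    cv2.imwrite(f'pics/{n}crop.png',np.clip(im*1.6,0,255).astype('uint8'))
c=dict(np.load('side0.npz'))
cv2.imwrite('pics/sidecrop2.png',np.clip(cv2.resize(c['img'][200:350,230:360],None,fx=4,fy=4,interpolation=cv2.INTER_CUBIC)*1.6,0,255).astype('uint8'))
for n in ['side','scene']:
    c=dict(np.load(f'{n}0.npz')); W=pts(c); 
    # table noise
    z=W[...,2]; print(n,np.nanmedian(z[(z>-.02)&(z<.02)]))
    m=((z>.025)&(z<.3)&(W[...,0]>.3)&(W[...,0]<1.1)&(abs(W[...,1])<.5)).astype('uint8')
    k,l,st,ce=cv2.connectedComponentsWithStats(m)
    for i in range(1,k):
        if st[i,4]>60:
            P=W[l==i]; print(i,st[i],'med',np.median(P,0).round(3),'min',P.min(0).round(3),'max',P.max(0).round(3))
E
```

```text
side 0.00040824565320010924
1 [ 185   93   33   45 1155] med [0.596 0.36  0.094] min [0.567 0.343 0.025] max [0.642 0.422 0.127]
2 [ 201  134   75   64 2364] med [0.586 0.178 0.043] min [0.515 0.098 0.025] max [0.666 0.249 0.088]
3 [326 164  20  19 238] med [0.765 0.023 0.038] min [0.747 0.003 0.025] max [0.792 0.051 0.05 ]
6 [382 194  36  41 953] med [ 0.775 -0.17   0.053] min [ 0.741 -0.205  0.025] max [ 0.834 -0.134  0.074]
7 [151 202  54  61 906] med [0.353 0.09  0.04 ] min [0.3   0.054 0.025] max [0.45  0.15  0.058]
8 [ 245  211   57   57 1340] med [ 0.5   -0.09   0.095] min [ 0.433 -0.101  0.025] max [ 0.559 -0.056  0.148]
9 [ 302  290   39   45 1337] med [ 0.477 -0.25   0.066] min [ 0.45  -0.279  0.025] max [ 0.516 -0.211  0.08 ]
10 [215 341  71  23 765] med [ 0.331 -0.216  0.031] min [ 0.3   -0.271  0.025] max [ 0.392 -0.163  0.045]
scene -0.0005931662120365939
1 [244 138  33  34 387] med [0.368 0.102 0.039] min [0.301 0.058 0.025] max [0.452 0.15  0.056]
2 [141 143  37  23 197] med [ 0.34  -0.209  0.03 ] min [ 0.3   -0.269  0.025] max [ 0.393 -0.162  0.046]
3 [188 166  21  34 428] med [ 0.536 -0.076  0.092] min [ 0.476 -0.097  0.025] max [ 0.559 -0.055  0.145]
4 [131 170  27  28 585] med [ 0.504 -0.237  0.062] min [ 0.456 -0.272  0.025] max [ 0.526 -0.205  0.078]
5 [ 353  177   36   44 1150] med [0.629 0.376 0.109] min [0.571 0.348 0.025] max [0.649 0.424 0.125]
6 [ 264  179   58   52 1936] med [0.601 0.185 0.042] min [0.517 0.103 0.025] max [0.669 0.249 0.088]
7 [142 255  33  44 712] med [ 0.786 -0.164  0.054] min [ 0.743 -0.201  0.025] max [ 0.841 -0.13   0.074]
8 [232 259  17  19 253] med [0.776 0.03  0.037] min [0.75  0.009 0.025] max [0.795 0.05  0.048]
```

View pics/sidecrop.png

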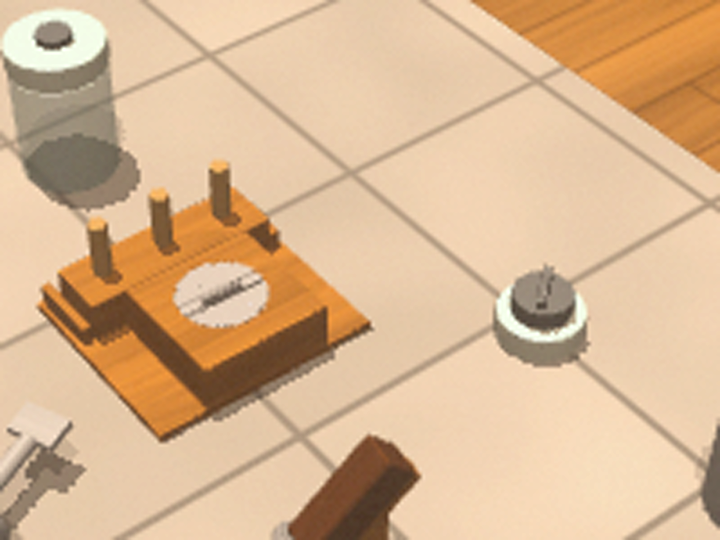

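View pics/scenecrop.png

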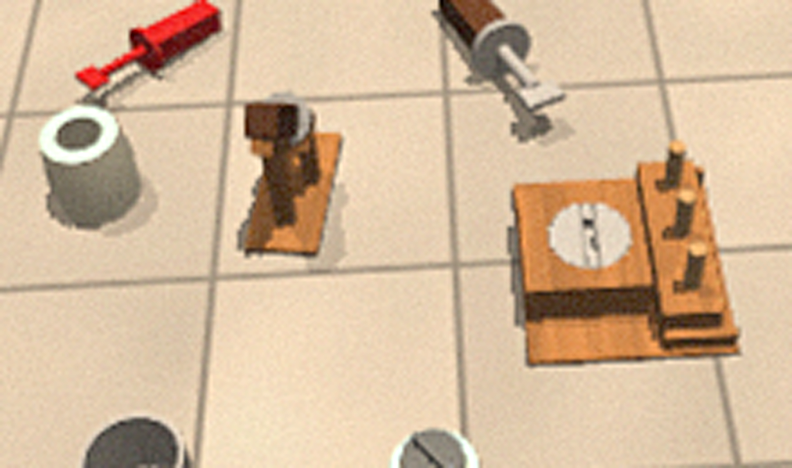

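View pics/sidecrop2.png

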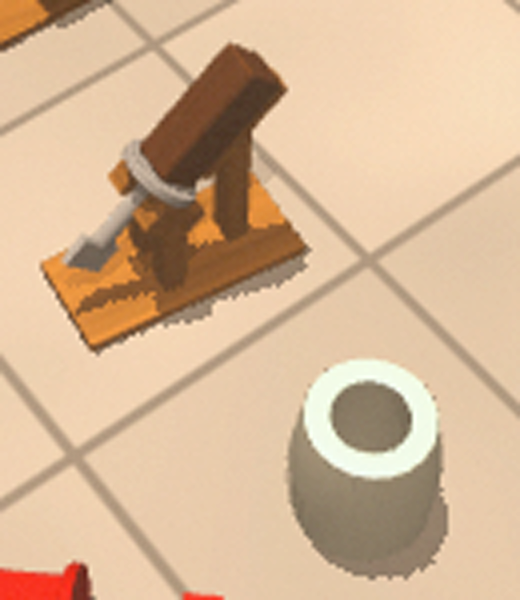

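```bash
python3 - <<'E'
from h import *
A={n:dict(np.load(f'{n}0.npz')) for n in ['side','scene']}
for n,c in A.items():
    W=pts(c); z=W[...,2]; im=c['img'].astype(float)
    # jar rim
    lo=np.array([.43,-.30]);hi=np.array([.54,-.19])
    m=(z>.069)&(z<.085)&np.all((W[...,:2]>lo)&(W[...,:2]<hi),-1)
    v,u=np.nonzero(m); P=np.array([plane(c,a,b,.075) for a,b in zip(u,v)])
    # outer contour & hole
    mm=m.astype('uint8'); cs,h=cv2.findContours(mm,cv2.RETR_CCOMP,cv2.CHAIN_APPROX_NONE)
    for k in cs:
        if len(k)<15: continue
        Q=np.array([plane(c,a,b,.075) for a,b in k[:,0]])[:,:2]
        s=np.linalg.lstsq(np.c_[2*Q,np.ones(len(Q))],(Q**2).sum(1),rcond=None)[0]
        print(n,'jar',len(k),s[:2].round(4),'r',np.sqrt(s[2]+s[:2]@s[:2]).round(4))
    # disc
    m=((im.min(-1)>110)&(abs(z-.044)<.006)&(W[...,0]>.5)&(W[...,0]<.68)&(W[...,1]>.09)&(W[...,1]<.25)).astype('uint8')
    m=cv2.morphologyEx(m,cv2.MORPH_CLOSE,np.ones((7,7)))
    cs,_=cv2.findContours(m,cv2.RETR_EXTERNAL,cv2.CHAIN_APPROX_NONE)
    k=max(cs,key=cv2.contourArea)
    Q=np.array([plane(c,a,b,.044) for a,b in k[:,0]])[:,:2]
    s=np.linalg.lstsq(np.c_[2*Q,np.ones(len(Q))],(Q**2).sum(1),rcond=None)[0]
    print(n,'disc',s[:2].round(4),'r',np.sqrt(s[2]+s[:2]@s[:2]).round(4))
    # block top
    m=(abs(z-.044)<.005)&(W[...,0]>.5)&(W[...,0]<.68)&(W[...,1]>.05)&(W[...,1]<.3)
    v,u=np.nonzero(m); Q=np.array([plane(c,a,b,.044) for a,b in zip(u,v)])[:,:2]
    rc=cv2.minAreaRect((Q*1000).astype('float32')); print(n,'blocktop',rc)
    m=(abs(z-.034-.006)<.004)&(W[...,0]>.5)&(W[...,0]<.7)&(W[...,1]>.05)&(W[...,1]<.3)
# base board edges side: crop pixels
c=A['side']
def e(p,s,o): return np.array(p)/s+np.array(o)
for nm,ps,s,o,hh in [('blockbase',[(162,440),(40,303),(372,325)],3.6,(185,90),.006),('blocktop',[(205,367),(327,308)],3.6,(185,90),.044),('cradlebase',[(42,265),(95,350),(308,248)],4,(230,200),.01)]:
    Q=np.array([plane(c,*e(p,s,o),hh) for p in ps]); print(nm,Q.round(4).tolist())
c=A['scene']
for nm,ps,hh in [('blockbase',[(527,362),(740,352)],.006),('blocktop',[(512,183),(527,290),(655,287),(637,180)],.044),('cradlebase',[(245,252),(315,255),(342,135)],.01)]:
    Q=np.array([plane(c,*e(p,3.6,(120,140)),hh) for p in ps]); print(nm,Q.round(4).tolist())
# handle
for n,c in A.items():
    W=pts(c); im=c['img'].astype(float); z=W[...,2]
    m=(z>.08)&(W[...,0]>.43)&(W[...,0]<.6)&(W[...,1]>-.13)&(W[...,1]<-.03)
    P=W[m]; print(n,len(P),P[P[:,2].argsort()[-5:]].round(3).tolist())
E
```

```text
side jar 94 [ 0.4843 -0.2443] r 0.0312
side jar 54 [ 0.4851 -0.2439] r 0.0183
side disc [0.5917 0.1553] r 0.0294
side blocktop ((588.12548828125, 169.56460571289062), (145.19427490234375, 148.95668029785156), 89.92910766601562)
scene jar 56 [ 0.4905 -0.2397] r 0.0307
scene jar 32 [ 0.4896 -0.2399] r 0.0183
scene disc [0.5923 0.1558] r 0.029
scene blocktop ((596.7552490234375, 174.97052001953125), (148.3222198486328, 143.37144470214844), 0.2714677155017853)
blockbase [[0.5034, 0.0968, 0.006], [0.5054, 0.2566, 0.006], [0.6786, 0.0969, 0.006]]
blocktop [[0.5442, 0.1031, 0.044], [0.6404, 0.0985, 0.044]]
cradlebase [[0.4358, -0.0464, 0.01], [0.4281, -0.1055, 0.01], [0.5549, -0.1228, 0.01]]
blockbase [[0.6809, 0.1023, 0.006], [0.6827, 0.2618, 0.006]]
blocktop [[0.5373, 0.1012, 0.044], [0.6423, 0.1049, 0.044], [0.646, 0.1998, 0.044], [0.5411, 0.2002, 0.044]]
cradlebase [[0.5654, -0.1136, 0.01], [0.5723, -0.0578, 0.01], [0.4442, -0.0378, 0.01]]
side 814 [[0.535, -0.085, 0.145], [0.533, -0.078, 0.145], [0.536, -0.08, 0.145], [0.534, -0.079, 0.146], [0.533, -0.084, 0.148]]
scene 265 [[0.535, -0.076, 0.144], [0.538, -0.082, 0.144], [0.535, -0.079, 0.144], [0.538, -0.084, 0.144], [0.535, -0.089, 0.145]]
```

```bash
cat >> h.py <<'E'
def Rdown(az):  # tool pointing down, tool x at azimuth az deg
    a=np.radians(az); x=np.array([np.cos(a),np.sin(a),0]); z=np.array([0,0,-1.]); return np.stack([x,np.cross(z,x),z],1)
def delta(p,Rt,s=None):
    s=s or r.read_state(); R0=R.from_quat(s['eef_rot']).as_matrix()
    d=R0.T@(np.array(p)-s['ee_pos'])*1000; rv=np.degrees(R.from_matrix(R0.T@Rt).as_rotvec())
    print('xyz',d.round(1).tolist(),'rot',rv.round(2).tolist(),'rows',(np.linalg.norm(d)/62.5).round(1),(np.linalg.norm(rv)/10.7).round(1)); return d,rv
def st():
    s=r.read_state(); M=R.from_quat(s['eef_rot']).as_matrix()
    print('t',s['time'],'p',s['ee_pos'].round(4),'xaz',np.degrees(np.arctan2(M[1,0],M[0,0])).round(2),'z',M[:,2].round(4),'w',round(s['width'],4),'F',s['ft_force'].round(2),'T',s['torque'].round(3),'q',s['joint_positions'].round(2)); return s
E
python3 -c "
from h import *
delta((.54,.25,.30),Rdown(82)); delta((.55,.15,.30),Rdown(82))"
```

```text
xyz [-256.5, 467.4, -69.8] rot [-0.0, 0.06, -5.4] rows 8.6 0.5
xyz [-351.5, 500.3, -69.7] rot [-0.0, 0.06, -5.4] rows 9.8 0.5
```

Call:
apply_moves(increments=[{"xyz": [-50,60,-60],"rotation": [0,0,-3],"grip": 0},{"xyz": [-90,110,-70],"rotation": [0,0,-5.4],"grip": 0},{"xyz": [-130,170,-70],"rotation": [0,0,-5.4],"grip": 0},{"xyz": [-165,220,-70],"rotation": [0,0,-5.4],"grip": 0},{"xyz": [-190,275,-70],"rotation": [0,0,-5.4],"grip": 0}])

```text
time: 0.78
ee_pos: [0.3401, 0.3839, 0.2998]
eef_rot: [0.755, 0.656, -0.0, 0.0]
ft_force: [1.0, 0.8, 0.0]
width: 0.0868
```

```bash
python3 -c "
from h import *
st();delta((.55,.15,.30),Rdown(82))"
```

```text
t 0.775 p [0.3401 0.3839 0.2998] xaz 82.02 z [ 0.e+00 -3.e-04 -1.e+00] w 0.0868 F [0.96 0.82 0.03] T [-0.007 -0.008 -0.012] q [-1.04  0.05  0.11  1.65 -0.01  1.44  0.5 ]
xyz [-202.5, 240.4, -0.1] rot [0.0, 0.02, 0.02] rows 5.0 0.0
```

Call:
apply_moves(increments=[{"xyz": [-40,48,0]},{"xyz": [-80,96,0]},{"xyz": [-120,144,0]},{"xyz": [-160,192,0]},{"xyz": [-200,240,0]}])

```text
$.increments[0]: bad value
```

```bash
python3 -c "
from h import *
st();c=cam('wrist'); np.savez('wb.npz',**c); cv2.imwrite('pics/wb.png',np.clip(c['img']*1.4,0,255).astype('uint8'));delta((.5,-.13,.30),Rdown(82))"
```

```text
t 0.775 p [0.3401 0.3839 0.2998] xaz 82.02 z [ 0.e+00 -3.e-04 -1.e+00] w 0.0868 F [0.96 0.82 0.03] T [-0.007 -0.008 -0.012] q [-1.04  0.05  0.11  1.65 -0.01  1.44  0.5 ]
xyz [-478.9, 226.6, 1.8] rot [0.18, 0.12, -0.58] rows 8.5 0.1
```

View pics/wb.png

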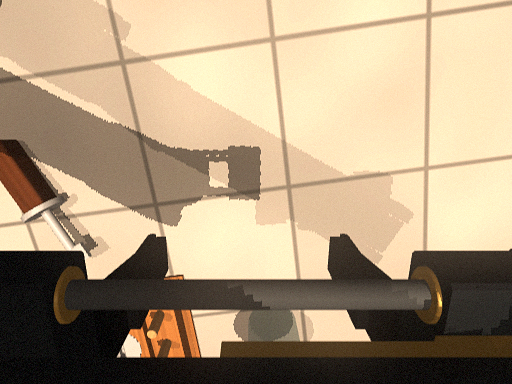

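Call:
apply_moves(increments=[{"xyz": [-40,56,0],"rotation": [0,0,0],"grip": 0},{"xyz": [-80,112,0],"rotation": [0,0,0],"grip": 0},{"xyz": [-120,168,0],"rotation": [0,0,0],"grip": 0},{"xyz": [-160,220,0],"rotation": [0,0,0],"grip": 0},{"xyz": [-190,280,0],"rotation": [0,0,0],"grip": 0}])

```text
time: 1.45
ee_pos: [0.5672, 0.17, 0.3014]
eef_rot: [0.758, 0.652, 0.0, 0.002]
ft_force: [1.0, 1.0, 1.0]
width: 0.087
```

Call:
apply_moves(increments=[{"xyz": [-15,55,0],"rotation": [0,0,0],"grip": 0},{"xyz": [-15,55,0],"rotation": [0,0,0],"grip": 0}])

```text
time: 1.7
ee_pos: [0.6216, 0.1435, 0.2994]
eef_rot: [0.76, 0.65, -0.001, 0.003]
ft_force: [0.7, -0.5, 0.1]
width: 0.0869
```

```bash
python3 -c "
from h import *
st();c=cam('wrist'); np.savez('wb.npz',**c); cv2.imwrite('pics/wb2.png',np.clip(c['img']*1.4,0,255).astype('uint8'));delta((.585,-.14,.30),Rdown(82))"
```

```text
t 1.7 p [0.6216 0.1435 0.2994] xaz 81.12 z [ 0.0012 -0.006  -1.    ] w 0.0869 F [ 0.71 -0.54  0.06] T [ 0.042  0.061 -0.001] q [-0.61  0.35  0.42  1.33 -0.13  1.49  1.21]
xyz [-287.7, 8.7, 1.2] rot [0.1, 0.23, -0.73] rows 4.6 0.1
```

View pics/wb2.png

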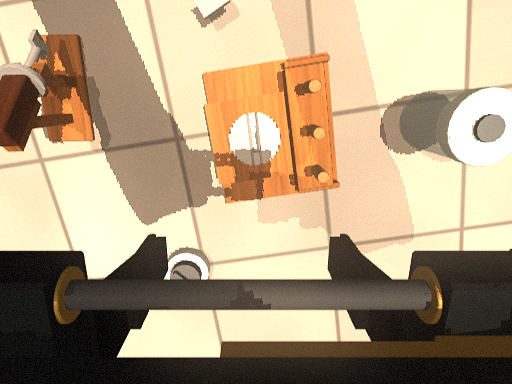

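Call:
apply_moves(increments=[{"xyz": [-60,5,0],"rotation": [0,0,-0.7],"grip": 0},{"xyz": [-120,8,1],"rotation": [0,0,-0.7],"grip": 0},{"xyz": [-180,9,1],"rotation": [0,0,-0.7],"grip": 0},{"xyz": [-240,9,1],"rotation": [0,0,-0.7],"grip": 0},{"xyz": [-288,9,1],"rotation": [0,0,-0.7],"grip": 0}])

```text
time: 2.38
ee_pos: [0.5842, -0.1413, 0.3008]
eef_rot: [0.755, 0.656, -0.0, 0.002]
ft_force: [-0.3, 0.7, 0.5]
width: 0.087
```

Call:
apply_moves(increments=[{"xyz": [-10,1,0],"rotation": [0,0,0],"grip": 0}])

```text
time: 2.5
ee_pos: [0.5825, -0.1538, 0.3015]
eef_rot: [0.756, 0.655, 0.0, 0.002]
ft_force: [0.8, 0.1, -0.1]
width: 0.087
```

```bash
python3 -c "
from h import *
st();c=cam('wrist'); np.savez('wc.npz',**c); cv2.imwrite('pics/wc.png',np.clip(c['img']*1.4,0,255).astype('uint8'))"
```

```text
t 2.5 p [ 0.5825 -0.1538  0.3015] xaz 81.78 z [ 0.0029 -0.0032 -1.    ] w 0.087 F [ 0.75  0.05 -0.06] T [ 0.041 -0.002 -0.019] q [-0.27  0.27  0.56  1.44 -0.14  1.47  1.72]
```

View pics/wc.png

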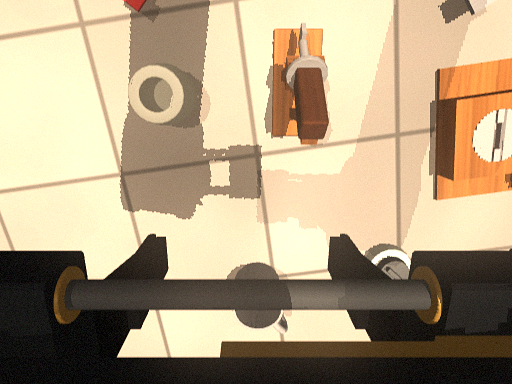

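```bash
python3 - <<'E'
from h import *
c=dict(np.load('wc.npz')); W=pts(c); z=W[...,2]; im=c['img'].astype(int)
def circ(Q):
    s=np.linalg.lstsq(np.c_[2*Q,np.ones(len(Q))],(Q**2).sum(1),rcond=None)[0]; return s[:2].round(4),np.sqrt(s[2]+s[:2]@s[:2]).round(4)
m=((z>.069)&(z<.085)); m[:, :110]=0; m[:,220:]=0; m[150:]=0
cs,_=cv2.findContours(m.astype('uint8'),cv2.RETR_CCOMP,cv2.CHAIN_APPROX_NONE)
for k in cs:
    if len(k)>30: print('jar',circ(np.array([plane(c,a,b,.075) for a,b in k[:,0]])[:,:2]),np.median(z[m]))
# handle
b,g,rr=im[...,0],im[...,1],im[...,2]
m=(z>.07)&(z<.16); m[:,:270]=0;m[:,345:]=0;m[160:]=0
print([ (im[v,u].tolist(),W[v,u].round(4).tolist()) for u,v in [(308,85),(312,100),(314,123),(304,50),(285,100),(313,140)]])
P=W[m]; C=im[m]
dark=C[:,2]<110; 
h=P[dark&(P[:,2]>.08)]; print(len(h))
# plane fit to upper face by normal hist
for yaw in [-8]:
    a=np.radians(yaw); ex=np.array([np.cos(a),np.sin(a),0]); ey=np.array([-np.sin(a),np.cos(a),0]); ez=np.array([0,0,1.])
    ax=(ex+ez)/2**.5; nx=(ez-ex)/2**.5
    q=np.c_[h@ax,h@nx,h@ey]
    for s in np.arange(np.percentile(q[:,0],2),np.percentile(q[:,0],99),.008):
        k=q[abs(q[:,0]-s)<.004]; print(s.round(3),len(k),'n',np.percentile(k[:,1],[5,50,95]).round(4),'y',np.percentile(k[:,2],[3,97]).round(4),'mid',(np.percentile(k[:,2],[3,97]).mean()).round(4))
# cradle base corners
for p in [(275,29),(322,29),(324,135),(272,136)]: print(plane(c,*p,.01).round(4))
for p in [(275,29),(322,29),(324,135),(272,136)]: print(W[p[1]+ (3 if p[1]<50 else -3),p[0]+(3 if p[0]<300 else -3)].round(4))
c=dict(np.load('wb.npz')); W=pts(c); z=W[...,2]; im=c['img'].astype(int)
m=((im.min(-1)>95)&(abs(z-.044)<.006)&(np.abs(im[...,2]-im[...,0])<60)).astype('uint8'); m[:,:215]=0; m[:,290:]=0;m[180:]=0
m=cv2.morphologyEx(m,cv2.MORPH_CLOSE,np.ones((15,15)));k=max(cv2.findContours(m,cv2.RETR_EXTERNAL,cv2.CHAIN_APPROX_NONE)[0],key=cv2.contourArea)
print('disc',circ(np.array([plane(c,a,b,.044) for a,b in k[:,0]])[:,:2]),cv2.fitEllipse(k))
cv2.imwrite('pics/wbcrop.png',cv2.resize(np.clip(c['img'][45:215,190:350]*1.2,0,255).astype('uint8'),None,fx=3.5,fy=3.5,interpolation=cv2.INTER_CUBIC))
E
```

```text
jar (array([ 0.4859, -0.2413]), np.float64(0.0309)) 0.07513864638500471
jar (array([ 0.4858, -0.2417]), np.float64(0.0185)) 0.07513864638500471
[([30, 48, 81], [0.5006, -0.0829, 0.1148]), ([34, 54, 86], [0.5146, -0.0826, 0.1276]), ([39, 56, 105], [0.5346, -0.0853, 0.1434]), ([127, 147, 168], [0.464, -0.0756, 0.066]), ([45, 69, 110], [0.5142, -0.0957, 0.0085]), ([50, 82, 132], [0.5534, -0.0837, 0.1211])]
2124
0.412 70 n [-0.296  -0.2813 -0.2778] y [-0.0309 -0.001 ] mid -0.016
0.42 168 n [-0.2937 -0.2787 -0.2778] y [-0.0226  0.002 ] mid -0.0103
0.428 169 n [-0.2927 -0.2787 -0.2777] y [-0.0226  0.0017] mid -0.0105
0.436 168 n [-0.2901 -0.2786 -0.2776] y [-0.0227  0.0017] mid -0.0105
0.444 180 n [-0.2929 -0.2786 -0.2776] y [-0.0227  0.0016] mid -0.0105
0.452 194 n [-0.2921 -0.2786 -0.2776] y [-0.0227  0.0011] mid -0.0108
0.46 184 n [-0.2927 -0.2787 -0.2778] y [-0.0227  0.0016] mid -0.0106
0.468 206 n [-0.2904 -0.2787 -0.2776] y [-0.0227  0.0019] mid -0.0104
0.476 205 n [-0.2945 -0.2787 -0.2776] y [-0.0227  0.0011] mid -0.0108
0.484 567 n [-0.3017 -0.287  -0.2783] y [-0.0222  0.0017] mid -0.0102
[ 0.43   -0.0988  0.01  ]
[ 0.4382 -0.0423  0.01  ]
[ 0.5659 -0.0494  0.01  ]
[ 0.5574 -0.118   0.01  ]
[ 0.4337 -0.0955  0.0093]
[ 0.4408 -0.0459  0.0088]
[ 0.5448 -0.0779  0.1352]
[ 0.5544 -0.1134  0.0071]
disc (array([0.5917, 0.1551]), np.float64(0.0308)) ((254.2152557373047, 138.0043182373047), (50.22666931152344, 50.75347900390625), 1.3410162925720215)
```

View pics/wbcrop.png

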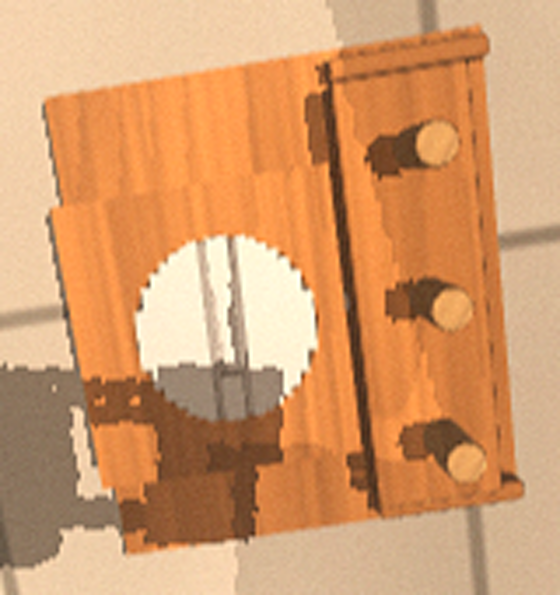

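```bash
python3 - <<'E'
from h import *
c=dict(np.load('wb.npz'))
def P(p,h): return plane(c,p[0]/3.5+190,p[1]/3.5+45,h)
def az(a,b,h):
    d=P(b,h)-P(a,h); print(np.degrees(np.arctan2(d[1],d[0])).round(1),(np.linalg.norm(d)*1000).round(1),P(a,h).round(4),P(b,h).round(4))
az((203,240),(223,415),.044);az((231,238),(250,415),.044)
az((203,240),(231,238),.044)
az((340,200),(368,480),.044);az((52,210),(122,552),.044);az((50,205),(335,165),.044);az((335,80),(383,515),.04);az((45,100),(330,55),.006);az((135,553),(380,515),.044)
# grasp
a=np.radians(-8); ex=np.array([np.cos(a),np.sin(a),0]); ey=np.array([-np.sin(a),np.cos(a),0]); ez=np.array([0,0,1.])
ax=(ex+ez)/2**.5; nx=(ez-ex)/2**.5
g=.454*ax-.2917*nx-.0105*ey; print('grasp',g); 
delta(g+[0,0,.1-.011],Rdown(82)); delta(g-[0,0,.011],Rdown(82))
E
```

```text
-2.1 61.2 [0.5611 0.1521 0.044 ] [0.6223 0.1499 0.044 ]
-2.1 61.9 [0.5619 0.1617 0.044 ] [0.6238 0.1595 0.044 ]
85.1 9.6 [0.5611 0.1521 0.044 ] [0.5619 0.1617 0.044 ]
-0.9 98.8 [0.5552 0.2001 0.044 ] [0.6541 0.1985 0.044 ]
1.1 124.2 [0.5434 0.1029 0.044 ] [0.6676 0.1052 0.044 ]
88.8 97.3 [0.5417 0.1025 0.044 ] [0.5437 0.1998 0.044 ]
-0.2 152.3 [0.517  0.2034 0.04  ] [0.6693 0.2029 0.04  ]
89.5 103.8 [0.5055 0.1027 0.006 ] [0.5064 0.2065 0.006 ]
90.5 91.5 [0.6687 0.1099 0.044 ] [0.6679 0.2013 0.044 ]
grasp [ 0.52069666 -0.08378233  0.11476343]
xyz [60.2, -71.7, 97.3] rot [0.19, 0.15, -0.16] rows 2.2 0.0
xyz [60.4, -72.0, 197.3] rot [0.19, 0.15, -0.16] rows 3.5 0.0
```

Call:
apply_moves(increments=[{"xyz": [30,-36,30],"rotation": [0,0,0],"grip": 0},{"xyz": [60,-72,60],"rotation": [0.2,0.1,-0.2],"grip": 0},{"xyz": [60,-72,97],"rotation": [0.2,0.1,-0.2],"grip": 0},{"xyz": [60,-72,97],"rotation": [0.2,0.1,-0.2],"grip": 0}])

```text
time: 3.05
ee_pos: [0.519, -0.0811, 0.2024]
eef_rot: [0.753, 0.658, -0.002, -0.001]
ft_force: [-0.6, 0.6, 0.8]
width: 0.0867
```

```bash
python3 -c "
from h import *
st();delta((.5207,-.0838,.1038),Rdown(82))
c=cam('wrist'); cv2.imwrite('pics/wd.png',np.clip(c['img']*1.4,0,255).astype('uint8'))"
```

```text
t 3.05 p [ 0.519  -0.0811  0.2024] xaz 82.26 z [-0.004  0.    -1.   ] w 0.0867 F [-0.56  0.59  0.82] T [0.024 0.011 0.007] q [-0.4   0.13  0.51  1.78 -0.07  1.25  1.57]
xyz [-2.4, 2.5, 98.6] rot [-0.23, 0.03, 0.26] rows 1.6 0.0
```

View pics/wd.png

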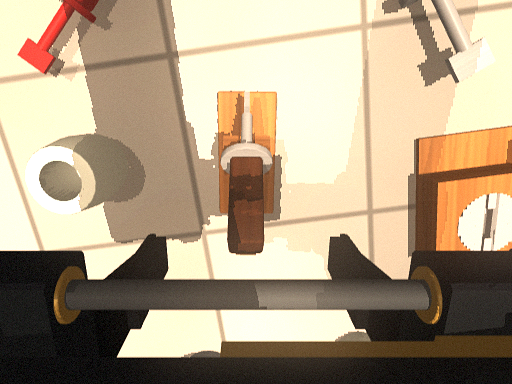

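The handle at (247,200) is centred between the fingers, whose midpoint is at column ~248. Descending.

Call:
apply_moves(increments=[{"xyz": [-2,2,45],"rotation": [-0.2,0,0.3],"grip": 0},{"xyz": [-2.4,2.5,85],"rotation": [-0.2,0,0.3],"grip": 0},{"xyz": [-2.4,2.5,98.6],"rotation": [-0.2,0,0.3],"grip": 0},{"xyz": [-2.4,2.5,98.6],"rotation": [-0.2,0,0.3],"grip": 0}])

```text
time: 3.6
ee_pos: [0.5229, -0.0849, 0.1065]
eef_rot: [0.755, 0.655, 0.001, 0.001]
ft_force: [0.4, -0.2, -0.2]
width: 0.0868
```

Call:
apply_moves(increments=[{"xyz": [0,0,0],"rotation": [0,0,0],"grip": 140},{"xyz": [0,0,0],"rotation": [0,0,0],"grip": 255},{"xyz": [0,0,0],"rotation": [0,0,0],"grip": 255},{"xyz": [0,0,0],"rotation": [0,0,0],"grip": 255},{"xyz": [0,0,0],"rotation": [0,0,0],"grip": 255}], squeeze=50)

```text
time: 4.22
ee_pos: [0.5229, -0.0849, 0.1066]
eef_rot: [0.755, 0.655, 0.001, 0.001]
ft_force: [-0.6, 1.1, 0.2]
width: 0.0449
```

```bash
python3 -c "
from h import *
st()"
```

```text
t 4.225 p [ 0.5229 -0.0849  0.1066] xaz 81.88 z [ 0.0025 -0.0011 -1.    ] w 0.0449 F [-0.64  1.11  0.18] T [-0.018  0.002  0.015] q [-0.37  0.24  0.5   1.89 -0.13  1.04  1.62]
```

Call:
apply_moves(increments=[{"xyz": [0,0,0],"rotation": [0,0,0],"grip": 255},{"xyz": [0,0,0],"rotation": [0,0,0],"grip": 255},{"xyz": [0,0,0],"rotation": [0,0,0],"grip": 255},{"xyz": [0,0,0],"rotation": [0,0,0],"grip": 255}], squeeze=50)

```text
time: 4.72
ee_pos: [0.5229, -0.0846, 0.1066]
eef_rot: [0.755, 0.655, 0.001, 0.001]
ft_force: [-0.1, 0.4, 0.4]
width: 0.0255
```

Call:
apply_moves(increments=[{"xyz": [0,0,-20],"rotation": [0,0,0],"grip": 255},{"xyz": [0,0,-60],"rotation": [0,0,0],"grip": 255},{"xyz": [0,0,-110],"rotation": [0,0,0],"grip": 255},{"xyz": [0,0,-140],"rotation": [0,0,0],"grip": 255},{"xyz": [0,0,-140],"rotation": [0,0,0],"grip": 255}])

```text
time: 5.35
ee_pos: [0.5235, -0.0849, 0.2484]
eef_rot: [0.755, 0.655, 0.002, 0.002]
ft_force: [0.7, 0.5, -2.8]
width: 0.0257
```

```bash
python3 -c "
from h import *
st()
for n in ['side','scene']:
  c=cam(n); cv2.imwrite(f'pics/{n}2.png',np.clip(c['img']*1.4,0,255).astype('uint8'))"
```

```text
t 5.35 p [ 0.5235 -0.0849  0.2484] xaz 81.87 z [ 6.e-03 -8.e-04 -1.e+00] w 0.0257 F [ 0.69  0.51 -2.82] T [-0.006 -0.051  0.021] q [-0.41  0.1   0.52  1.72 -0.05  1.33  1.55]
```

View pics/side2.png

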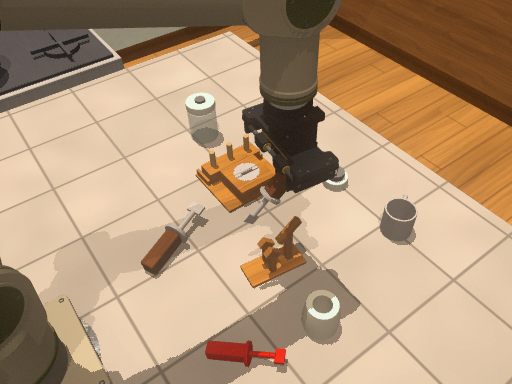

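```bash
cat >> h.py <<'E'
def tilt(az,deg): return Rdown(az)@R.from_euler('x',deg,degrees=True).as_matrix()
def tcp(g,Rt): return np.array(g)+.011*Rt[:,2]
E
python3 -c "
from h import *
Rt=tilt(82,-45); delta(tcp((.4857,-.242,.245),Rt),Rt)"
```

```text
xyz [-161.0, -6.0, 8.4] rot [-44.92, 0.09, -0.09] rows 2.6 4.2
```

Call:
apply_moves(increments=[{"xyz": [-30,0,0],"rotation": [-9,0,0],"grip": 255},{"xyz": [-65,-1,2],"rotation": [-18,0,0],"grip": 255},{"xyz": [-100,-3,4],"rotation": [-27,0,0],"grip": 255},{"xyz": [-135,-4,6],"rotation": [-36,0,0],"grip": 255},{"xyz": [-161,-6,8.4],"rotation": [-44.9,0.1,0],"grip": 255}])

```text
time: 6.08
ee_pos: [0.4921, -0.244, 0.2356]
eef_rot: [0.698, 0.605, 0.252, 0.29]
ft_force: [0.3, -1.7, -1.8]
width: 0.0261
```

```bash
python3 -c "
from h import *
st()
Rt=tilt(82,-45); delta(tcp((.4857,-.242,.245),Rt),Rt)"
```

```text
t 6.075 p [ 0.4921 -0.244   0.2356] xaz 81.86 z [ 0.7019 -0.1    -0.7052] w 0.0261 F [ 0.26 -1.71 -1.77] T [0.068 1.149 0.   ] q [-0.31 -0.47  0.71  2.32  0.17  0.43  1.78]
xyz [1.1, 2.0, -0.3] rot [0.15, 0.08, -0.12] rows 0.0 0.0
```

```bash
python3 -c "
from h import *
for n in ['side','scene','wrist']:
  c=cam(n); np.savez(n+'3.npz',**c)
  im=c['img']
  if n=='side': im=cv2.resize(im[120:350,220:420],None,fx=2.6,fy=2.6)
  if n=='scene': im=cv2.resize(im[90:240,90:250],None,fx=3.6,fy=3.6)
  cv2.imwrite(f'pics/{n}3.png',np.clip(im*1.6,0,255).astype('uint8'))"
```

```text
(no output)
```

View pics/side3.png

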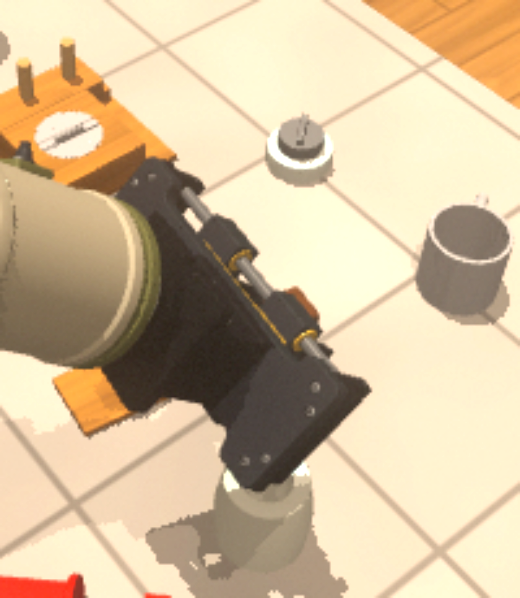

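View pics/scene3.png

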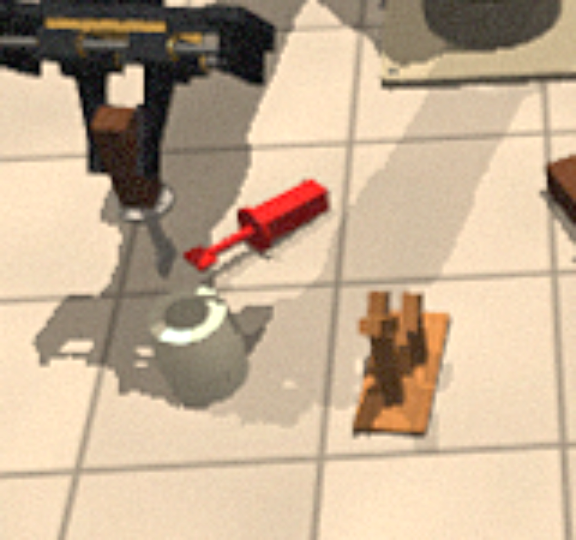

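View pics/wrist3.png

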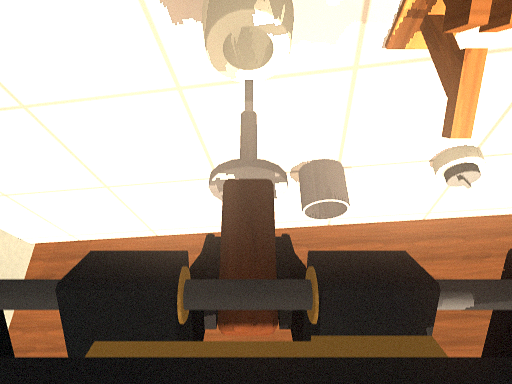

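```bash
python3 -c "
from h import *
s=st(); M=R.from_quat(s['eef_rot']).as_matrix(); g=s['ee_pos']-.011*M[:,2]; a=M@np.array([0,1,-1])/2**.5; print('g',g,'axis',a)
for n,o,f in [('scene',(90,90),3.6),('wrist',(0,0),1)]:
  c=dict(np.load(n+'3.npz'))
  for d in [.0305,-.0435-.0,-.0955,-.1135]: print(n,(proj(c,g+a*d)[0]-o)*f)
  print('jar',(proj(c,[.4857,-.242,.075])[0]-o)*f)
"
```

```text
t 6.225 p [ 0.4909 -0.2428  0.2339] xaz 81.82 z [ 0.6972 -0.0975 -0.7102] w 0.0255 F [ 1.18  1.19 -1.48] T [ 0.224  1.16  -0.012] q [-0.31 -0.47  0.71  2.32  0.17  0.44  1.77]
g [ 0.48323238 -0.24177447  0.24166351] axis [ 0.00380233 -0.00431761  0.99998345]
scene [110.88717947 111.24560194]
scene [141.79321684 192.68316902]
scene [161.37168452 244.27253182]
scene [167.78311612 261.166687  ]
jar [183.98577576 311.35882823]
wrist [250.07655302 341.5094017 ]
wrist [249.47076149 195.0090724 ]
wrist [249.16699281 121.54780727]
wrist [249.07791573 100.00603769]
jar [248.16453044  49.09081419]
```

```bash
python3 - <<'E'
from h import *
s=r.read_state(); M=R.from_quat(s['eef_rot']).as_matrix(); g=s['ee_pos']-.011*M[:,2]
c=dict(np.load('wrist3.npz')); W=pts(c)
for u,v in [(249,190),(249,205),(249,220),(249,235),(249,250),(249,265),(249,115),(249,125),(249,140),(249,155),(249,85),(249,92),(249,105),(218,182),(280,182),(249,165),(249,178)]:
    print((u,v),((W[v,u]-g)*1000).round(1), c['img'][v,u])
for n in ['scene3','side3']:
    c=dict(np.load(n+'.npz')); W=pts(c); m=np.linalg.norm(W[...,:2]-g[:2],axis=-1)<.03
    m&=(W[...,2]>.09)&(W[...,2]<.3); P=(W[m]-g)*1000
    print(n,len(P))
    for z0 in range(-140,50,10):
        k=P[(P[:,2]>=z0)&(P[:,2]<z0+10)]
        if len(k): print(z0,len(k),np.median(k,0).round(1),k.min(0).round(1),k.max(0).round(1))
E
```

```text
(249, 190) [-14.7   1.9 -38.3] [36 47 63]
(249, 205) [-13.8   1.8 -30.4] [37 43 61]
(249, 220) [-14.3   1.8 -22. ] [30 41 58]
(249, 235) [-14.2   1.7 -14.4] [26 37 54]
(249, 250) [-13.9   1.6  -7.1] [19 30 46]
(249, 265) [-14.1   1.6   0. ] [20 27 48]
(249, 115) [ -6.5   1.2 -95.2] [ 90 104 118]
(249, 125) [ -6.5   1.1 -87.4] [ 80  96 113]
(249, 140) [ -5.9   1.  -76.8] [ 82  96 110]
(249, 155) [ -6.7   1.  -65.6] [ 80  94 109]
(249, 85) [ -14.6    2.4 -111.6] [ 83 100 113]
(249, 92) [ -14.8    2.4 -105.6] [ 84  99 114]
(249, 105) [-11.4   1.9 -98.5] [ 93 110 127]
(218, 182) [ -9.5 -15.5 -47.7] [ 88 100 117]
(280, 182) [ -5.1  17.4 -47.3] [136 155 175]
(249, 165) [-23.1   3.2 -47.7] [ 76  90 102]
(249, 178) [-11.6   1.6 -47.3] [ 76  88 103]
scene3 715
-130 1 [   9.3   -4.3 -120.6] [   9.3   -4.3 -120.6] [   9.3   -4.3 -120.6]
-120 12 [   3.2    0.6 -114.6] [ -10.7   -3.9 -119.8] [  14.3    2.7 -110.7]
-110 25 [   3.6    1.1 -104.4] [ -14.    -5.9 -109.5] [  13.5    4.2 -100.2]
-100 11 [  3.7   0.4 -95.5] [ -0.7  -3.8 -99.6] [  7.9   4.2 -91.8]
-90 12 [  2.7   0.7 -85.2] [ -2.5  -4.  
[... 487 characters left out ...]
 -10. ]
-10 85 [11.9  1.5 -5.1] [-11.3 -25.8 -10. ] [21.5 23.9 -0.2]
0 87 [8.8 8.  4.9] [-14.1 -25.2   0.1] [17.  26.9  9.9]
10 98 [ 0.5  8.3 15.6] [-25.7 -25.6  10. ] [13.8 27.2 20. ]
20 133 [-5.5  0.6 24.8] [-22.2 -24.6  20.1] [13.  27.5 29.8]
30 8 [-17.1  20.1  32.4] [-22.1 -17.8  30.4] [-13.6  24.6  34.7]
side3 117
-10 8 [ 15.5 -24.   -1.9] [ 12.2 -25.3  -6.1] [ 19.2 -17.3  -0.3]
0 8 [ 11.7 -22.6   4. ] [  9.1 -24.8   1.4] [ 14.5 -16.6   7.2]
10 6 [ -8.8 -24.6  13.3] [-11.6 -25.   11.9] [ -5.2 -24.1  16.3]
20 60 [ 9.3  3.2 29.2] [-12.5 -16.4  21.4] [14.8 26.3 30. ]
30 30 [-9.8 18.1 31.6] [-16.  -13.4  30. ] [11.3 27.2 37.5]
40 1 [-19.6  22.1  44.9] [-19.6  22.1  44.9] [-19.6  22.1  44.9]
```

```bash
python3 -c "
from h import *
Rt=tilt(82,-45); delta(tcp((.487,-.2427,.2),Rt),Rt); delta(tcp((.487,-.2427,.13),Rt),Rt)"
```

```text
xyz [-0.5, -26.5, 32.3] rot [-0.25, -0.03, -0.28] rows 0.7 0.0
xyz [-0.8, -75.8, 82.0] rot [-0.25, -0.03, -0.28] rows 1.8 0.0
```

Call:
apply_moves(increments=[{"xyz": [-0.5,-14,19],"rotation": [-0.2,0,-0.3],"grip": 255},{"xyz": [-0.5,-26.5,32.3],"rotation": [-0.2,0,-0.3],"grip": 255},{"xyz": [-0.5,-26.5,32.3],"rotation": [-0.2,0,-0.3],"grip": 255},{"xyz": [-0.5,-26.5,32.3],"rotation": [-0.2,0,-0.3],"grip": 255}])

```text
time: 6.72
ee_pos: [0.4953, -0.2435, 0.1929]
eef_rot: [0.697, 0.607, 0.251, 0.288]
ft_force: [1.3, -1.2, -1.7]
width: 0.0257
```

```bash
python3 -c "
from h import *
s=st(); M=R.from_quat(s['eef_rot']).as_matrix(); print(s['ee_pos']-.011*M[:,2])
Rt=tilt(82,-45); delta(tcp((.487,-.2427,.2),Rt),Rt); delta(tcp((.487,-.2427,.13),Rt),Rt)
c=cam('wrist'); W=pts(c); cv2.imwrite('pics/we.png',c['img'])"
```

```text
t 6.725 p [ 0.4953 -0.2435  0.1929] xaz 82.09 z [ 0.6993 -0.0979 -0.7081] w 0.0257 F [ 1.27 -1.2  -1.73] T [0.234 1.192 0.011] q [-0.39 -0.42  0.83  2.36  0.14  0.32  1.83]
[ 0.48763892 -0.24239669  0.20067569]
xyz [-0.4, -0.9, 0.1] rot [-0.08, -0.02, 0.1] rows 0.0 0.0
xyz [-0.3, -50.3, 49.6] rot [-0.08, -0.02, 0.1] rows 1.1 0.0
```

View pics/we.png

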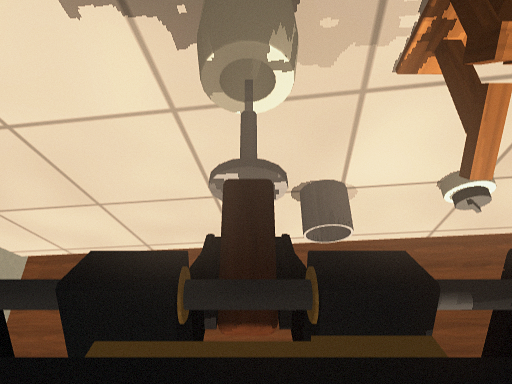

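```bash
python3 -c "
from h import *
a=np.array([-1.3,.7]);
Rt=tilt(100,-45); delta(tcp((.487,-.243,.205),Rt),Rt)"
```

```text
xyz [1.9, 2.2, -3.6] rot [-0.04, 12.71, -12.65] rows 0.1 1.7
```

Call:
apply_moves(increments=[{"xyz": [1,1,-3.5],"rotation": [0,5,-5],"grip": 255},{"xyz": [1.9,2.2,-3.6],"rotation": [0,10,-10],"grip": 255},{"xyz": [1.9,2.2,-3.6],"rotation": [0,12.7,-12.7],"grip": 255},{"xyz": [1.9,2.2,-3.6],"rotation": [0,12.7,-12.7],"grip": 255}])

```text
time: 7.28
ee_pos: [0.4953, -0.243, 0.1985]
eef_rot: [0.594, 0.707, 0.293, 0.247]
ft_force: [-0.1, -0.7, -2.3]
width: 0.0258
```

```bash
python3 -c "
from h import *
s=st(); M=R.from_quat(s['eef_rot']).as_matrix(); print(s['ee_pos']-.011*M[:,2])
Rt=tilt(100,-45); delta(tcp((.487,-.2425,.13),Rt),Rt)"
```

```text
t 7.275 p [ 0.4953 -0.243   0.1985] xaz 99.9 z [ 0.6972  0.1212 -0.7065] w 0.0258 F [-0.08 -0.73 -2.35] T [-0.183  1.137 -0.055] q [-0.6  -0.48  1.16  2.26 -0.21  0.52  2.55]
[ 0.48760218 -0.24433994  0.2062911 ]
xyz [2.0, -54.2, 53.7] rot [0.05, 0.1, -0.05] rows 1.2 0.0
```

```bash
python3 -c "
from h import *
Rt=tilt(87,-45); delta(tcp((.487,-.2425,.2),Rt),Rt)"
```

```text
xyz [0.2, -4.8, 4.1] rot [0.05, -9.1, 9.14] rows 0.1 1.2
```

Call:
apply_moves(increments=[{"xyz": [0.2,-2,2],"rotation": [0,-4.5,4.5],"grip": 255},{"xyz": [0.2,-4.8,4.1],"rotation": [0,-9.1,9.1],"grip": 255},{"xyz": [0.2,-4.8,4.1],"rotation": [0,-9.1,9.1],"grip": 255},{"xyz": [0.2,-4.8,4.1],"rotation": [0,-9.1,9.1],"grip": 255}])

```text
time: 7.78
ee_pos: [0.4946, -0.2436, 0.1925]
eef_rot: [0.67, 0.636, 0.264, 0.278]
ft_force: [-0.8, -0.6, -1.9]
width: 0.0256
```

```bash
python3 -c "
from h import *
s=st(); M=R.from_quat(s['eef_rot']).as_matrix(); print(s['ee_pos']-.011*M[:,2])
Rt=tilt(87,-45); delta(tcp((.487,-.2425,.165),Rt),Rt)"
```

```text
t 7.775 p [ 0.4946 -0.2436  0.1925] xaz 87.03 z [ 0.7069 -0.0372 -0.7063] w 0.0256 F [-0.79 -0.59 -1.9 ] T [-0.007  1.237 -0.037] q [-0.35 -0.38  0.86  2.34 -0.24  0.36  2.29]
[ 0.48681975 -0.24321536  0.20031778]
xyz [0.8, -24.9, 25.0] rot [0.06, 0.01, 0.06] rows 0.6 0.0
```

Call:
apply_moves(increments=[{"xyz": [0.5,-9,9],"rotation": [0,0,0],"grip": 255},{"xyz": [0.8,-18,18],"rotation": [0,0,0],"grip": 255},{"xyz": [0.8,-24.9,25],"rotation": [0,0,0],"grip": 255},{"xyz": [0.8,-24.9,25],"rotation": [0,0,0],"grip": 255}])

```text
time: 8.28
ee_pos: [0.495, -0.2426, 0.1572]
eef_rot: [0.67, 0.636, 0.264, 0.278]
ft_force: [0.9, 1.2, -2.8]
width: 0.0259
```

```bash
python3 -c "
from h import *
s=st(); M=R.from_quat(s['eef_rot']).as_matrix(); print(s['ee_pos']-.011*M[:,2])
Rt=tilt(87,-45); delta(tcp((.487,-.2425,.13),Rt),Rt)"
```

```text
t 8.275 p [ 0.495  -0.2426  0.1572] xaz 87.1 z [ 0.7071 -0.0354 -0.7062] w 0.0259 F [ 0.94  1.23 -2.83] T [0.094 1.161 0.007] q [-0.5  -0.37  1.03  2.38 -0.29  0.27  2.38]
[ 0.48721323 -0.2421903   0.165002  ]
xyz [-0.4, -24.9, 24.6] rot [0.07, -0.09, 0.05] rows 0.6 0.0
```

Call:
apply_moves(increments=[{"xyz": [-0.2,-6,6],"rotation": [0,0,0],"grip": 255},{"xyz": [-0.3,-12,12],"rotation": [0,0,0],"grip": 255},{"xyz": [-0.3,-12,12],"rotation": [0,0,0],"grip": 255}])

```text
time: 8.65
ee_pos: [0.4953, -0.2427, 0.1406]
eef_rot: [0.669, 0.636, 0.265, 0.277]
ft_force: [-0.4, 0.2, -1.6]
width: 0.0258
```

```bash
python3 -c "
from h import *
s=st(); M=R.from_quat(s['eef_rot']).as_matrix(); print(s['ee_pos']-.011*M[:,2]); print(s['joint_positions'].round(3))
Rt=tilt(87,-45); delta(tcp((.487,-.2425,.13),Rt),Rt)"
```

```text
t 8.65 p [ 0.4953 -0.2427  0.1406] xaz 87.14 z [ 0.7075 -0.0343 -0.7059] w 0.0258 F [-0.44  0.15 -1.64] T [ 0.085  1.157 -0.002] q [-0.6  -0.37  1.13  2.4  -0.3   0.23  2.42]
[ 0.48753156 -0.24232871  0.14836363]
[-0.595 -0.369  1.133  2.397 -0.304  0.228  2.424]
xyz [-0.3, -13.4, 12.6] rot [0.1, -0.16, 0.04] rows 0.3 0.0
```

Call:
apply_moves(increments=[{"xyz": [-0.2,-5,5],"rotation": [0,0,0],"grip": 255},{"xyz": [-0.3,-10,10],"rotation": [0,-0.1,0],"grip": 255},{"xyz": [-0.3,-12,11.2],"rotation": [0,-0.1,0],"grip": 255},{"xyz": [-0.3,-12,11.2],"rotation": [0,-0.1,0],"grip": 255}])

```text
time: 9.15
ee_pos: [0.495, -0.243, 0.1247]
eef_rot: [0.669, 0.636, 0.265, 0.278]
ft_force: [0.4, -0.1, -1.9]
width: 0.0254
```

```bash
python3 -c "
from h import *
s=st(); M=R.from_quat(s['eef_rot']).as_matrix(); print(s['ee_pos']-.011*M[:,2]); print(s['joint_positions'].round(3))
for n in ['wrist','scene']:
  c=cam(n); np.savez(n+'4.npz',**c); cv2.imwrite(f'pics/{n}4.png',c['img'])
g=s['ee_pos']-.011*M[:,2]
c=dict(np.load('wrist4.npz')); W=pts(c)
for u,v in [(249,190),(249,205),(249,235),(249,265),(218,182),(280,182),(249,178),(249,165)]: print((W[v,u]-g).round(4),W[v,u].round(4))
"
```

```text
t 9.15 p [ 0.495  -0.243   0.1247] xaz 87.08 z [ 0.7079 -0.0357 -0.7055] w 0.0254 F [ 0.41 -0.07 -1.89] T [0.09  1.214 0.071] q [-0.69 -0.38  1.23  2.41 -0.31  0.19  2.46]
[ 0.48723849 -0.24258111  0.13243026]
[-0.685 -0.379  1.233  2.412 -0.313  0.186  2.46 ]
[-0.013   0.0016 -0.0369] [ 0.4742 -0.241   0.0956]
[-0.0132  0.0015 -0.0283] [ 0.474  -0.241   0.1041]
[-0.0143  0.0016 -0.0122] [ 0.4729 -0.241   0.1202]
[-0.0128  0.0015  0.0016] [ 0.4744 -0.2411  0.1341]
[-0.0075 -0.0152 -0.0453] [ 0.4797 -0.2578  0.0871]
[-0.0055  0.0178 -0.0455] [ 0.4817 -0.2248  0.0869]
[-0.0118  0.0015 -0.0447] [ 0.4754 -0.2411  0.0877]
[-0.0212  0.002  -0.0465] [ 0.466  -0.2406  0.086 ]
```

View pics/wrist4.png

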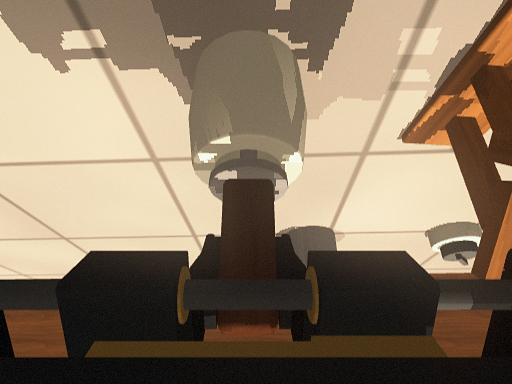

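Call:
apply_moves(increments=[{"xyz": [0,-2,2],"rotation": [0,0,0],"grip": 255},{"xyz": [0,-3.2,3.2],"rotation": [0,0,0],"grip": 255},{"xyz": [0,-3.2,3.2],"rotation": [0,0,0],"grip": 255}])

```text
time: 9.62
ee_pos: [0.495, -0.243, 0.12]
eef_rot: [0.67, 0.636, 0.264, 0.278]
ft_force: [-0.6, 0.5, -1.8]
width: 0.0257
```

```bash
python3 -c "
from h import *
s=st(); M=R.from_quat(s['eef_rot']).as_matrix(); print(s['ee_pos']-.011*M[:,2]); print(s['joint_positions'].round(3))
c=cam('wrist'); W=pts(c)
for u,v in [(218,182),(280,182),(249,178),(249,165)]: print(W[v,u].round(4))
"
```

```text
t 9.625 p [ 0.495 -0.243  0.12 ] xaz 87.08 z [ 0.7077 -0.0358 -0.7056] w 0.0257 F [-0.56  0.49 -1.78] T [ 0.068  1.163 -0.002] q [-0.71 -0.38  1.26  2.42 -0.32  0.17  2.47]
[ 0.4871674  -0.24258105  0.12774223]
[-0.712 -0.382  1.263  2.415 -0.318  0.174  2.473]
[ 0.4803 -0.2579  0.0821]
[ 0.4814 -0.2248  0.0824]
[ 0.4748 -0.241   0.0835]
[ 0.4656 -0.2406  0.0816]
```

Call:
apply_moves(increments=[{"xyz": [0,-1,1],"rotation": [0,0,0],"grip": 255},{"xyz": [0,-1,1],"rotation": [0,0,0],"grip": 255}])

```text
time: 9.93
ee_pos: [0.495, -0.243, 0.1186]
eef_rot: [0.67, 0.636, 0.264, 0.278]
ft_force: [-0.0, -0.3, -1.5]
width: 0.0255
```

```bash
python3 -c "
from h import *
s=st(); M=R.from_quat(s['eef_rot']).as_matrix(); print(s['ee_pos']-.011*M[:,2]); print(s['joint_positions'].round(3))
"
```

```text
t 9.925 p [ 0.495  -0.243   0.1186] xaz 87.07 z [ 0.7077 -0.0358 -0.7056] w 0.0255 F [-0.04 -0.29 -1.54] T [0.052 1.144 0.021] q [-0.72 -0.38  1.27  2.42 -0.33  0.17  2.48]
[ 0.48720689 -0.24258189  0.12634472]
[-0.72  -0.382  1.272  2.416 -0.326  0.171  2.483]
```

Call:
apply_moves(increments=[{"xyz": [0,-0.7,0.7],"rotation": [0,0,0],"grip": 255},{"xyz": [0,-0.7,0.7],"rotation": [0,0,0],"grip": 255}])

```text
time: 10.18
ee_pos: [0.4955, -0.2432, 0.118]
eef_rot: [0.669, 0.636, 0.265, 0.278]
ft_force: [-2.8, 1.1, 3.0]
width: 0.0255
```

```bash
python3 -c "
from h import *
s=st(); 
c=cam('wrist'); W=pts(c)
for u,v in [(218,182),(280,182),(249,178),(249,165)]: print(W[v,u].round(4))
st()
"
```

```text
t 10.175 p [ 0.4955 -0.2432  0.118 ] xaz 87.08 z [ 0.708  -0.0357 -0.7053] w 0.0255 F [-2.83  1.08  3.02] T [0.269 0.881 0.153] q [-0.73 -0.38  1.28  2.42 -0.33  0.17  2.49]
[ 0.48   -0.2579  0.0806]
[ 0.4821 -0.225   0.0803]
[ 0.4755 -0.2412  0.0814]
[ 0.4661 -0.2408  0.0796]
t 10.225 p [ 0.4955 -0.2432  0.118 ] xaz 87.09 z [ 0.708  -0.0357 -0.7053] w 0.0256 F [-1.83  2.33  3.36] T [0.273 0.763 0.168] q [-0.73 -0.38  1.28  2.42 -0.33  0.17  2.49]
```

Call:
apply_moves(increments=[{"xyz": [0,0,0],"rotation": [0,0,0],"grip": 150},{"xyz": [0,0,0],"rotation": [0,0,0],"grip": 100},{"xyz": [0,0,0],"rotation": [0,0,0],"grip": 50},{"xyz": [0,0,0],"rotation": [0,0,0],"grip": 0},{"xyz": [0,0,0],"rotation": [0,0,0],"grip": 0}])

```text
time: 10.85
ee_pos: [0.4955, -0.2432, 0.118]
eef_rot: [0.669, 0.636, 0.265, 0.278]
ft_force: [0.2, -0.6, -0.1]
width: 0.0677
```

```bash
python3 -c "
from h import *
s=st(); 
c=cam('wrist'); cv2.imwrite('pics/wf.png',c['img'])
c=cam('scene'); cv2.imwrite('pics/sf.png',cv2.resize(c['img'][60:260,60:300],None,fx=2.5,fy=2.5))
"
```

```text
t 10.85 p [ 0.4955 -0.2432  0.118 ] xaz 87.08 z [ 0.708  -0.0357 -0.7053] w 0.0677 F [ 0.2  -0.56 -0.1 ] T [0.115 0.846 0.022] q [-0.73 -0.38  1.28  2.42 -0.33  0.17  2.49]
```

View pics/wf.png

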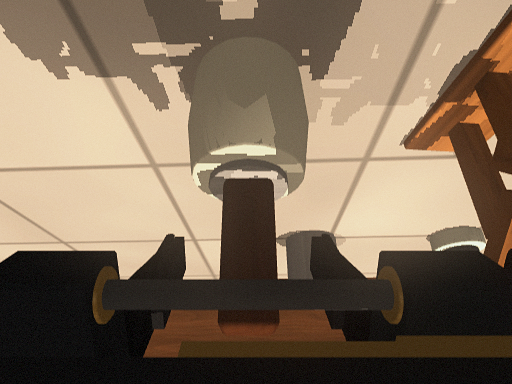

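View pics/sf.png

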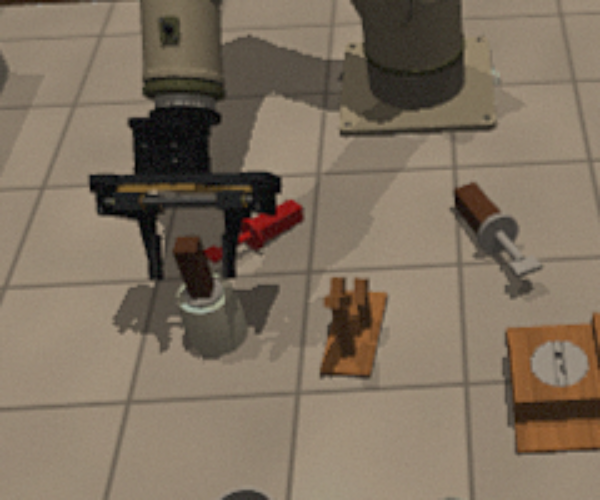

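```bash
python3 -c "
from h import *
s=r.read_state();M=R.from_quat(s['eef_rot']).as_matrix()
delta(s['ee_pos']+[0,0,.06],M);delta(s['ee_pos']+[0,0,.12],M); delta((.486,-.242,.25),Rdown(87))
"
```

```text
xyz [0.0, 42.5, -42.3] rot [0.0, 0.0, 0.0] rows 1.0 0.0
xyz [0.1, 85.1, -84.6] rot [0.0, 0.0, 0.0] rows 1.9 0.0
xyz [0.8, 86.9, -99.9] rot [45.14, -0.06, 0.07] rows 2.1 4.2
```

Call:
apply_moves(increments=[{"xyz": [0,20,-20],"rotation": [0,0,0],"grip": 0},{"xyz": [0,50,-50],"rotation": [0,0,0],"grip": 0},{"xyz": [0,80,-80],"rotation": [0,0,0],"grip": 0},{"xyz": [0,86,-92],"rotation": [9,0,0],"grip": 0},{"xyz": [0.5,87,-100],"rotation": [19,0,0],"grip": 0}])

```text
time: 11.58
ee_pos: [0.4853, -0.2431, 0.2514]
eef_rot: [0.707, 0.67, 0.154, 0.163]
ft_force: [1.6, 0.2, -0.2]
width: 0.087
```

```bash
python3 -c "
from h import *
st(); delta((.486,-.242,.22),Rdown(87))
"
```

```text
t 11.575 p [ 0.4853 -0.2431  0.2514] xaz 86.94 z [ 0.4364 -0.0233 -0.8994] w 0.087 F [ 1.57  0.19 -0.22] T [ 0.061  0.499 -0.041] q [-0.03 -0.19  0.47  2.03 -0.11  0.87  2.03]
xyz [1.2, -13.1, 28.6] rot [25.92, 0.01, -0.06] rows 0.5 2.4
```

Call:
apply_moves(increments=[{"xyz": [1,-2,3],"rotation": [9,0,0],"grip": 0},{"xyz": [1,-8,15],"rotation": [18,0,0],"grip": 0},{"xyz": [1.2,-13,28],"rotation": [25.9,0,0],"grip": 0},{"xyz": [1.2,-13,28],"rotation": [25.9,0,0],"grip": 0}])

```text
time: 12.08
ee_pos: [0.4868, -0.2408, 0.2179]
eef_rot: [0.725, 0.689, -0.002, -0.002]
ft_force: [-0.2, -0.8, -0.2]
width: 0.0872
```

```bash
python3 - <<'E'
from h import *
st(); delta((.486,-.242,.127),Rdown(87))
c=cam('wrist'); cv2.imwrite('pics/wg.png',c['img']); W=pts(c); z=W[...,2]
m=(abs(z-.155)<.006)&(abs(W[...,0]-.486)<.03)&(abs(W[...,1]+.242)<.03); m[250:]=0
v,u=np.nonzero(m); print(len(v))
if len(v):
    Q=np.array([plane(c,a,b,.155)[:2] for a,b in zip(u,v)]); print(cv2.minAreaRect((Q*1000).astype('float32')),np.median(z[m]))
for n in ['side','scene']:
    c=cam(n); W=pts(c); z=W[...,2]; m=(abs(z-.155)<.004)&(abs(W[...,0]-.486)<.03)&(abs(W[...,1]+.242)<.03)
    if m.sum()>5: print(n,m.sum(),cv2.minAreaRect((W[m][:,:2]*1000).astype('float32')))
E
```

```text
t 12.075 p [ 0.4868 -0.2408  0.2179] xaz 87.09 z [-5.3e-03 -3.0e-04 -1.0e+00] w 0.0872 F [-0.23 -0.81 -0.23] T [-0.017 -0.043 -0.002] q [-0.05  0.16  0.47  1.72 -0.07  1.28  1.96]
xyz [-1.2, -0.3, 90.9] rot [-0.3, 0.03, 0.09] rows 1.5 0.0
1294
((485.0846862792969, -242.418212890625), (25.425493240356445, 25.897802352905273), 87.14517211914062) 0.15389352805821277
side 193 ((486.78179931640625, -243.4370880126953), (25.67152214050293, 26.215940475463867), 87.39640808105469)
scene 58 ((489.3897399902344, -239.98934936523438), (24.548873901367188, 24.563919067382812), 85.08485412597656)
```

View pics/wg.png

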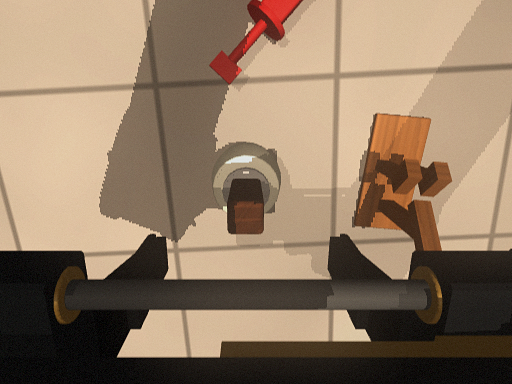

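Call:
apply_moves(increments=[{"xyz": [-1,-0.5,30],"rotation": [-0.3,0,0],"grip": 0},{"xyz": [-1.6,-0.8,65],"rotation": [-0.3,0,0],"grip": 0},{"xyz": [-1.6,-0.8,91],"rotation": [-0.3,0,0],"grip": 0},{"xyz": [-1.6,-0.8,91],"rotation": [-0.3,0,0],"grip": 0}])

```text
time: 12.72
ee_pos: [0.4834, -0.244, 0.1297]
eef_rot: [0.726, 0.687, 0.003, 0.002]
ft_force: [0.0, 0.7, 0.2]
width: 0.0869
```

```bash
python3 - <<'E'
from h import *
st(); delta((.4857,-.2424,.127),Rdown(87.1))
E
```

```text
t 12.725 p [ 0.4834 -0.244   0.1297] xaz 86.81 z [ 7.7e-03  4.0e-04 -1.0e+00] w 0.0869 F [0.03 0.69 0.16] T [ 0.025  0.041 -0.015] q [-0.02  0.23  0.47  1.84 -0.12  1.09  2.  ]
xyz [1.7, 2.2, 2.7] rot [0.44, -0.05, -0.29] rows 0.1 0.0
```

Call:
apply_moves(increments=[{"xyz": [1.8,2.4,2.7],"rotation": [0.5,0,-0.3],"grip": 0},{"xyz": [1.8,2.4,2.7],"rotation": [0.5,0,-0.3],"grip": 100},{"xyz": [1.8,2.4,2.7],"rotation": [0.5,0,-0.3],"grip": 140}])

```text
time: 13.1
ee_pos: [0.4863, -0.2425, 0.1279]
eef_rot: [0.725, 0.689, 0.0, -0.0]
ft_force: [0.4, 0.1, -0.2]
width: 0.0744
```

```bash
python3 - <<'E'
from h import *
st(); delta((.4857,-.2424,.127),Rdown(87.1))
E
```

```text
t 13.1 p [ 0.4863 -0.2425  0.1279] xaz 87.12 z [ 4.e-04  5.e-04 -1.e+00] w 0.0744 F [ 0.41  0.14 -0.21] T [-0.003 -0.006  0.011] q [-0.03  0.25  0.46  1.83 -0.12  1.1   2.  ]
xyz [0.0, -0.6, 0.9] rot [0.02, -0.03, 0.02] rows 0.0 0.0
```

Call:
apply_moves(increments=[{"xyz": [0,0,0],"rotation": [0,0,0],"grip": 255},{"xyz": [0,0,0],"rotation": [0,0,0],"grip": 255},{"xyz": [0,0,0],"rotation": [0,0,0],"grip": 255},{"xyz": [0,0,0],"rotation": [0,0,0],"grip": 255},{"xyz": [0,0,0],"rotation": [0,0,0],"grip": 255}], squeeze=60)

```text
time: 13.72
ee_pos: [0.4863, -0.2425, 0.1278]
eef_rot: [0.725, 0.689, 0.0, -0.0]
ft_force: [-1.2, -0.6, 0.1]
width: 0.0257
```

Call:
apply_moves(increments=[{"xyz": [0,0,0],"rotation": [0,0,0],"grip": 255},{"xyz": [0,0,0],"rotation": [0,0,0],"grip": 255},{"xyz": [0,0,0],"rotation": [0,0,0],"grip": 255},{"xyz": [0,0,0],"rotation": [0,0,0],"grip": 255}])

```text
time: 14.22
ee_pos: [0.4863, -0.2425, 0.1278]
eef_rot: [0.725, 0.689, 0.0, -0.0]
ft_force: [-0.5, 0.3, 0.4]
width: 0.0259
```

```bash
python3 - <<'E'
from h import *
st()
E
```

```text
t 14.225 p [ 0.4863 -0.2425  0.1278] xaz 87.12 z [ 3.e-04  5.e-04 -1.e+00] w 0.0259 F [-0.54  0.33  0.37] T [ 0.033 -0.021  0.039] q [-0.03  0.25  0.46  1.83 -0.12  1.1   2.  ]
```

Call:
apply_moves(increments=[{"xyz": [0,0,-30],"rotation": [0,0,0],"grip": 255},{"xyz": [0,0,-80],"rotation": [0,0,0],"grip": 255},{"xyz": [0,0,-130],"rotation": [0,0,0],"grip": 255},{"xyz": [0,0,-135],"rotation": [0,0,0],"grip": 255}])

```text
time: 14.72
ee_pos: [0.4875, -0.2433, 0.2662]
eef_rot: [0.725, 0.689, 0.002, 0.002]
ft_force: [1.4, -0.5, -2.7]
width: 0.0259
```

```bash
python3 - <<'E'
from h import *
st(); delta((.592,.1557,.26),Rdown(87.9))
E
```

```text
t 14.725 p [ 0.4875 -0.2433  0.2662] xaz 87.11 z [ 5.7e-03 -9.0e-04 -1.0e+00] w 0.0259 F [ 1.39 -0.5  -2.69] T [ 0.044 -0.024  0.049] q [-0.05  0.13  0.48  1.65 -0.06  1.37  1.96]
xyz [403.8, 84.2, 6.4] rot [0.33, 0.04, -0.79] rows 6.6 0.1
```

Call:
apply_moves(increments=[{"xyz": [55,12,1],"rotation": [0.3,0,-0.4],"grip": 255},{"xyz": [115,25,2],"rotation": [0.3,0,-0.8],"grip": 255},{"xyz": [175,37,3],"rotation": [0.3,0,-0.8],"grip": 255},{"xyz": [235,49,4],"rotation": [0.3,0,-0.8],"grip": 255},{"xyz": [295,62,5],"rotation": [0.3,0,-0.8],"grip": 255}])

```text
time: 15.35
ee_pos: [0.564, 0.0501, 0.26]
eef_rot: [0.72, 0.694, -0.001, -0.0]
ft_force: [0.3, 0.3, -1.5]
width: 0.0252
```

```bash
python3 - <<'E'
from h import *
st(); delta((.592,.1557,.23),Rdown(87.9))
E
```

```text
t 15.35 p [0.564  0.0501 0.26  ] xaz 87.91 z [-1.2e-03 -8.0e-04 -1.0e+00] w 0.0252 F [ 0.35  0.32 -1.52] T [-0.054 -0.114 -0.005] q [-0.38  0.19  0.25  1.59 -0.05  1.37  1.4 ]
xyz [106.6, 24.2, 29.9] rot [-0.07, 0.05, 0.01] rows 1.8 0.0
```

Call:
apply_moves(increments=[{"xyz": [50,12,0],"rotation": [0,0,0],"grip": 255},{"xyz": [100,23,10],"rotation": [0,0,0],"grip": 255},{"xyz": [106.6,24.2,30],"rotation": [0,0,0],"grip": 255},{"xyz": [106.6,24.2,30],"rotation": [0,0,0],"grip": 255}])

```text
time: 15.85
ee_pos: [0.5906, 0.1552, 0.2268]
eef_rot: [0.72, 0.694, -0.003, -0.001]
ft_force: [-0.2, -0.4, -0.9]
width: 0.0258
```

```bash
python3 - <<'E'
from h import *
s=st(); delta((.592,.1557,.19),Rdown(87.9))
for n in ['wrist','side','scene']:
    c=cam(n); np.savez(n+'5.npz',**c); im=c['img']
    if n!='wrist':
        t=proj(c,s['ee_pos']-[0,0,.11])[0].astype(int); print(n,t); im=cv2.resize(im[t[1]-70:t[1]+60,t[0]-80:t[0]+80],None,fx=4,fy=4,interpolation=cv2.INTER_CUBIC)
    cv2.imwrite(f'pics/{n}5.png',np.clip(im*1.3,0,255).astype('uint8'))
E
```

```text
t 15.85 p [0.5906 0.1552 0.2268] xaz 87.94 z [-0.0062 -0.0031 -1.    ] w 0.0258 F [-0.15 -0.36 -0.87] T [-0.059 -0.025 -0.009] q [-0.48  0.31  0.19  1.51 -0.06  1.34  1.25]
xyz [0.6, 1.6, 36.8] rot [-0.35, 0.19, 0.04] rows 0.6 0.0
side [244 148]
scene [284 187]
```

View pics/wrist5.png

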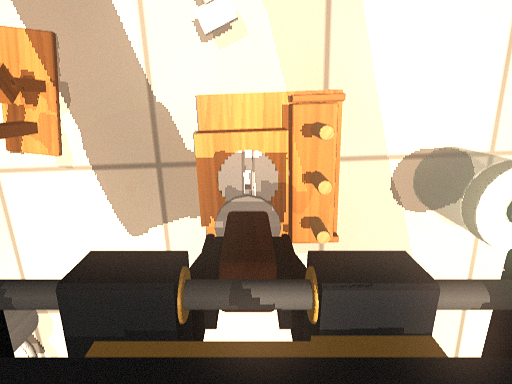

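View pics/side5.png

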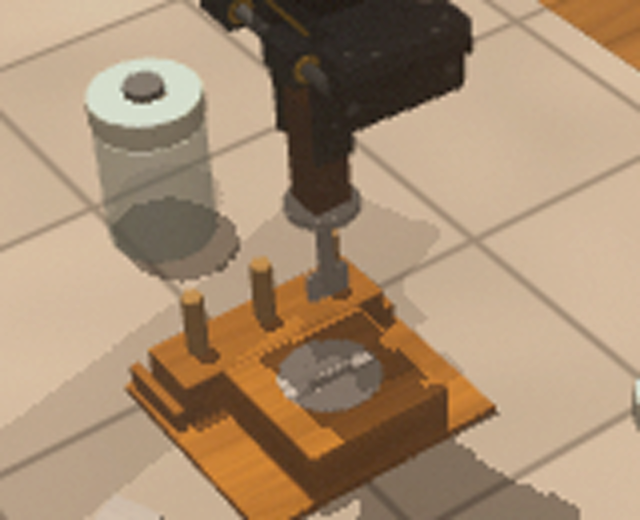

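View pics/scene5.png

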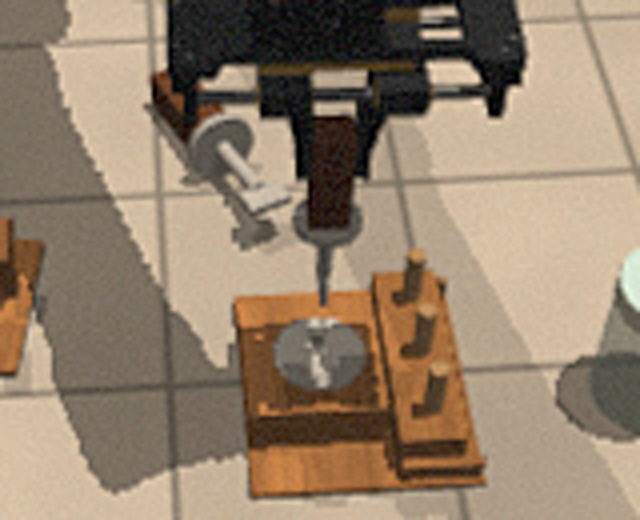

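Call:
apply_moves(increments=[{"xyz": [0.5,1.5,20],"rotation": [-0.3,0.2,0],"grip": 255},{"xyz": [0.5,1.5,45],"rotation": [-0.3,0.2,0],"grip": 255},{"xyz": [0.5,1.5,58],"rotation": [-0.3,0.2,0],"grip": 255},{"xyz": [0.5,1.5,58],"rotation": [-0.3,0.2,0],"grip": 255}])

```text
time: 16.5
ee_pos: [0.5935, 0.1535, 0.1722]
eef_rot: [0.721, 0.693, 0.002, 0.001]
ft_force: [-0.0, -0.5, -1.5]
width: 0.0256
```

```bash
python3 - <<'E'
from h import *
s=st(); delta((.592,.1555,.1535),Rdown(87.9))
c=cam('wrist'); W=pts(c)
E
```

```text
t 16.5 p [0.5935 0.1535 0.1722] xaz 87.71 z [ 0.0038  0.0016 -1.    ] w 0.0256 F [-0.03 -0.51 -1.5 ] T [0.038 0.017 0.024] q [-0.48  0.34  0.19  1.59 -0.07  1.22  1.25]
xyz [1.9, -1.7, 18.7] rot [0.21, -0.1, -0.19] rows 0.3 0.0
```

Correct the offset first at this height, then go in.

Call:
apply_moves(increments=[{"xyz": [2,-1.6,3],"rotation": [0.2,-0.1,-0.2],"grip": 255},{"xyz": [2,-1.6,3],"rotation": [0.2,-0.1,-0.2],"grip": 255}])

```text
time: 16.8
ee_pos: [0.5927, 0.1563, 0.1706]
eef_rot: [0.72, 0.694, 0.001, 0.0]
ft_force: [0.3, -0.3, -2.1]
width: 0.0253
```

```bash
python3 - <<'E'
from h import *
s=st(); delta((.592,.1555,.1535),Rdown(87.9))
c=cam('side'); im=c['img']; t=proj(c,s['ee_pos']-[0,0,.11])[0].astype(int)
cv2.imwrite('pics/side6.png',np.clip(cv2.resize(im[t[1]-50:t[1]+50,t[0]-60:t[0]+60],None,fx=6,fy=6,interpolation=cv2.INTER_CUBIC)*1.4,0,255).astype('uint8'))
E
```

```text
t 16.8 p [0.5927 0.1563 0.1706] xaz 87.96 z [ 2.1e-03  9.0e-04 -1.0e+00] w 0.0253 F [ 0.26 -0.27 -2.07] T [ 0.    -0.021 -0.057] q [-0.48  0.34  0.18  1.59 -0.07  1.22  1.25]
xyz [-0.8, -0.7, 17.1] rot [0.12, -0.05, 0.06] rows 0.3 0.0
```

View pics/side6.png

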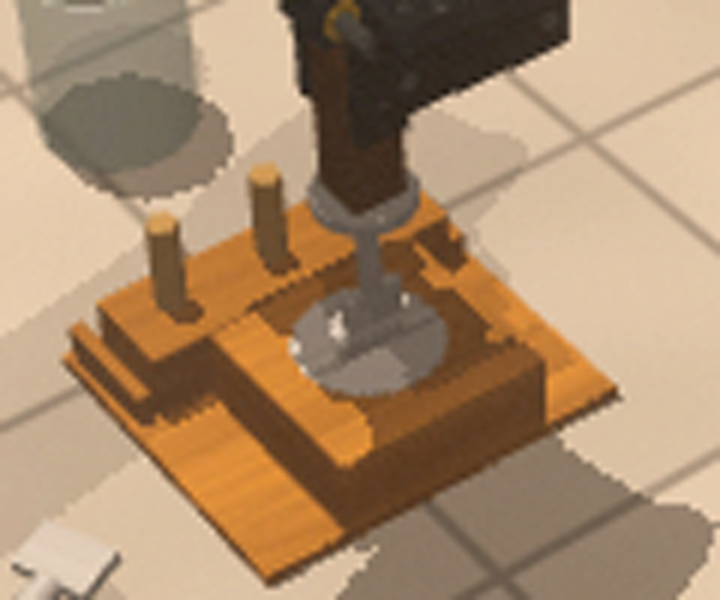

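Call:
apply_moves(increments=[{"xyz": [-0.8,-0.7,4],"rotation": [0.1,0,0],"grip": 255},{"xyz": [-0.8,-0.7,8],"rotation": [0.1,0,0],"grip": 255},{"xyz": [-0.8,-0.7,11],"rotation": [0.1,0,0],"grip": 255}])

```text
time: 17.23
ee_pos: [0.5918, 0.1553, 0.1591]
eef_rot: [0.72, 0.694, 0.0, -0.0]
ft_force: [0.1, 0.5, -1.7]
width: 0.0255
```

```bash
python3 - <<'E'
from h import *
s=st(); delta((.592,.1555,.1535),Rdown(87.9))
E
```

```text
t 17.225 p [0.5918 0.1553 0.1591] xaz 87.95 z [ 0.e+00  7.e-04 -1.e+00] w 0.0255 F [ 0.06  0.45 -1.74] T [ 0.023  0.018 -0.028] q [-0.48  0.35  0.18  1.6  -0.07  1.2   1.25]
xyz [0.2, 0.2, 5.6] rot [-0.0, -0.04, 0.05] rows 0.1 0.0
```

Call:
apply_moves(increments=[{"xyz": [0.2,0.2,3],"rotation": [0,0,0],"grip": 255},{"xyz": [0.2,0.2,6],"rotation": [0,0,0],"grip": 255},{"xyz": [0.2,0.2,6],"rotation": [0,0,0],"grip": 255}])

```text
time: 17.6
ee_pos: [0.5919, 0.1554, 0.1527]
eef_rot: [0.72, 0.694, -0.0, -0.0]
ft_force: [0.2, 0.7, -2.5]
width: 0.0256
```

```bash
python3 - <<'E'
from h import *
s=st()
E
```

```text
t 17.6 p [0.5919 0.1554 0.1527] xaz 87.95 z [-5.e-04  5.e-04 -1.e+00] w 0.0256 F [ 0.19  0.68 -2.55] T [ 0.039 -0.008 -0.009] q [-0.48  0.35  0.18  1.61 -0.07  1.19  1.25]
```

Call:
apply_moves(increments=[{"xyz": [0,0,0],"rotation": [0,0,5],"grip": 255},{"xyz": [0,0,0],"rotation": [0,0,10],"grip": 255},{"xyz": [0,0,0],"rotation": [0,0,15],"grip": 255}])

```text
time: 17.98
ee_pos: [0.592, 0.1555, 0.1529]
eef_rot: [0.805, 0.593, 0.0, -0.0]
ft_force: [0.0, -0.2, -2.5]
width: 0.0257
```

```bash
python3 - <<'E'
from h import *
s=st()
c=cam('side'); im=c['img']; t=proj(c,s['ee_pos']-[0,0,.11])[0].astype(int)
cv2.imwrite('pics/side7.png',np.clip(cv2.resize(im[t[1]-50:t[1]+50,t[0]-60:t[0]+60],None,fx=6,fy=6,interpolation=cv2.INTER_CUBIC)*1.4,0,255).astype('uint8'))
delta((.592,.1555,.1527),Rdown(70))
E
```

```text
t 17.975 p [0.592  0.1555 0.1529] xaz 72.8 z [-3.e-04  5.e-04 -1.e+00] w 0.0257 F [ 0.03 -0.2  -2.53] T [-0.068 -0.094  0.107] q [-0.51  0.36  0.22  1.61 -0.08  1.19  1.  ]
xyz [0.0, 0.0, 0.2] rot [-0.02, -0.03, 2.55] rows 0.0 0.2
```

View pics/side7.png

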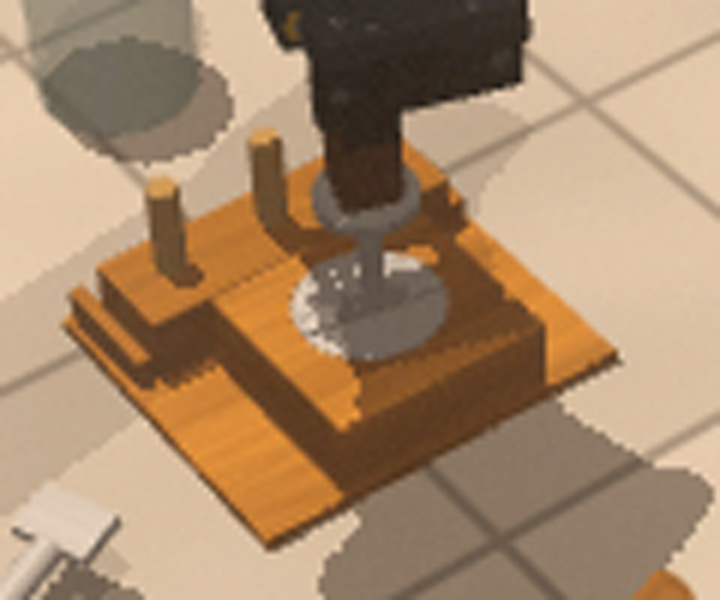

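Call:
apply_moves(increments=[{"xyz": [0,0,0],"rotation": [0,0,6],"grip": 255},{"xyz": [0,0,0],"rotation": [0,0,12],"grip": 255},{"xyz": [0,0,0],"rotation": [0,0,18],"grip": 255},{"xyz": [0,0,0],"rotation": [0,0,24],"grip": 255},{"xyz": [0,0,0],"rotation": [0,0,27],"grip": 255}])

```text
time: 18.65
ee_pos: [0.5921, 0.1556, 0.1529]
eef_rot: [0.922, 0.387, 0.0, -0.0]
ft_force: [0.5, 0.8, -4.4]
width: 0.0253
```

```bash
python3 - <<'E'
from h import *
s=st()
E
```

```text
t 18.65 p [0.5921 0.1556 0.1529] xaz 45.51 z [ 2.e-04  5.e-04 -1.e+00] w 0.0253 F [ 0.49  0.75 -4.44] T [-0.057 -0.268  0.177] q [-0.57  0.36  0.3   1.61 -0.11  1.19  0.55]
```

Call:
apply_moves(increments=[{"xyz": [0,0,0],"rotation": [0,0,4],"grip": 255},{"xyz": [0,0,0],"rotation": [0,0,8],"grip": 255},{"xyz": [0,0,0],"rotation": [0,0,8],"grip": 255}])

```text
time: 19.02
ee_pos: [0.5922, 0.1556, 0.1529]
eef_rot: [0.947, 0.322, 0.0, -0.0]
ft_force: [1.4, -0.4, -3.2]
width: 0.0256
```

```bash
python3 - <<'E'
from h import *
s=st()
for n in ['side','scene']:
  c=cam(n); im=c['img']; np.savez(n+'8.npz',**c); t=proj(c,s['ee_pos']-[0,0,.11])[0].astype(int)
  cv2.imwrite(f'pics/{n}8.png',np.clip(cv2.resize(im[t[1]-50:t[1]+50,t[0]-60:t[0]+60],None,fx=6,fy=6,interpolation=cv2.INTER_CUBIC)*1.4,0,255).astype('uint8'))
st()
E
```

```text
t 19.025 p [0.5922 0.1556 0.1529] xaz 37.61 z [ 4.e-04  4.e-04 -1.e+00] w 0.0256 F [ 1.38 -0.4  -3.19] T [-0.067 -0.173  0.113] q [-0.59  0.36  0.32  1.61 -0.12  1.19  0.41]
t 19.125 p [0.5922 0.1556 0.1529] xaz 37.65 z [ 4.e-04  5.e-04 -1.e+00] w 0.0256 F [ 1.08 -0.48 -3.89] T [-0.062 -0.304  0.098] q [-0.59  0.36  0.32  1.61 -0.12  1.19  0.42]
```

View pics/scene8.png

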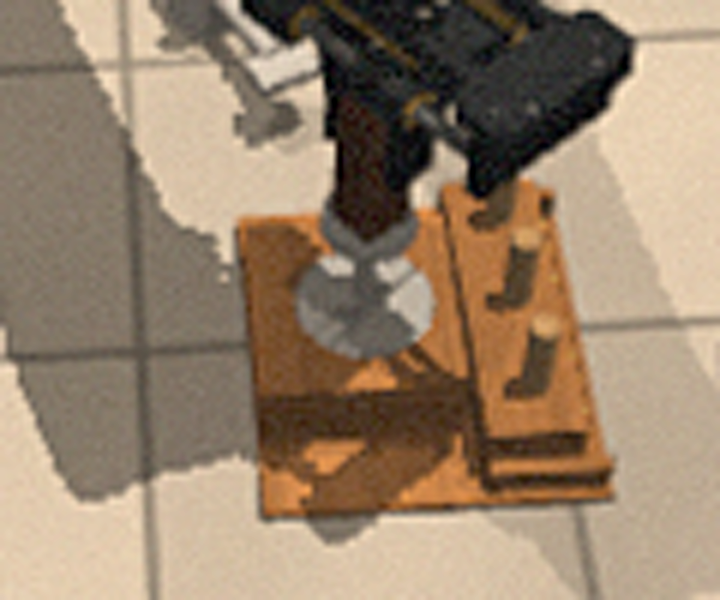

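Call:
apply_moves(increments=[{"xyz": [0,0,0],"rotation": [0,0,4],"grip": 255},{"xyz": [0,0,0],"rotation": [0,0,8],"grip": 255},{"xyz": [0,0,0],"rotation": [0,0,8],"grip": 255}])

```text
time: 19.5
ee_pos: [0.5923, 0.1556, 0.1529]
eef_rot: [0.966, 0.257, 0.0, -0.0]
ft_force: [1.1, -0.6, -3.5]
width: 0.0253
```

```bash
python3 -c "
from h import *
st()"
```

```text
t 19.5 p [0.5923 0.1556 0.1529] xaz 29.75 z [ 5.e-04  4.e-04 -1.e+00] w 0.0253 F [ 1.13 -0.58 -3.48] T [-0.069 -0.321  0.102] q [-0.6   0.36  0.34  1.61 -0.13  1.19  0.28]
```

Call:
apply_moves(increments=[{"xyz": [0,0,0],"rotation": [0,0,2],"grip": 255},{"xyz": [0,0,0],"rotation": [0,0,4],"grip": 255},{"xyz": [0,0,0],"rotation": [0,0,4],"grip": 255}])

```text
time: 19.88
ee_pos: [0.5923, 0.1556, 0.1529]
eef_rot: [0.975, 0.223, 0.0, -0.0]
ft_force: [0.2, -0.7, -3.6]
width: 0.0251
```

```bash
python3 -c "
from h import *
st()"
```

```text
t 19.875 p [0.5923 0.1556 0.1529] xaz 25.74 z [ 6.e-04  4.e-04 -1.e+00] w 0.0251 F [ 0.21 -0.66 -3.63] T [-0.045 -0.339  0.138] q [-0.61  0.36  0.35  1.61 -0.13  1.19  0.22]
```

Call:
apply_moves(increments=[{"xyz": [0,0,0],"rotation": [0,0,2],"grip": 255},{"xyz": [0,0,0],"rotation": [0,0,3],"grip": 255},{"xyz": [0,0,0],"rotation": [0,0,3],"grip": 255}])

```text
time: 20.25
ee_pos: [0.5923, 0.1556, 0.1529]
eef_rot: [0.98, 0.197, 0.0, -0.0]
ft_force: [1.4, -0.6, -3.0]
width: 0.0254
```

```bash
python3 -c "
from h import *
st()"
```

```text
t 20.25 p [0.5923 0.1556 0.1529] xaz 22.72 z [ 6.e-04  3.e-04 -1.e+00] w 0.0254 F [ 1.42 -0.56 -2.98] T [-0.093 -0.384  0.175] q [-0.62  0.36  0.36  1.61 -0.14  1.19  0.17]
```

Call:
apply_moves(increments=[{"xyz": [0,0,0],"rotation": [0,0,2],"grip": 255},{"xyz": [0,0,0],"rotation": [0,0,2.5],"grip": 255},{"xyz": [0,0,0],"rotation": [0,0,2.5],"grip": 255}])

```text
time: 20.62
ee_pos: [0.5923, 0.1556, 0.1529]
eef_rot: [0.984, 0.176, 0.0, -0.0]
ft_force: [1.0, 0.7, -3.7]
width: 0.0258
```

```bash
python3 -c "
from h import *
st()"
```

```text
t 20.625 p [0.5923 0.1556 0.1529] xaz 20.22 z [ 7.e-04  3.e-04 -1.e+00] w 0.0258 F [ 1.03  0.68 -3.66] T [-0.027 -0.421  0.126] q [-0.62  0.37  0.37  1.61 -0.14  1.19  0.13]
```

Call:
apply_moves(increments=[{"xyz": [0,0,0],"rotation": [0,0,1.5],"grip": 255},{"xyz": [0,0,0],"rotation": [0,0,2.5],"grip": 255},{"xyz": [0,0,0],"rotation": [0,0,2.5],"grip": 255}])

```text
time: 21.0
ee_pos: [0.5923, 0.1556, 0.1529]
eef_rot: [0.988, 0.154, 0.0, -0.0]
ft_force: [2.7, -0.1, -4.5]
width: 0.0258
```

```bash
cat > look.py <<'E'
from h import *
import sys
s=st()
for n in sys.argv[2:]:
  c=cam(n); im=c['img']; t=proj(c,s['ee_pos']-[0,0,.11])[0].astype(int)
  cv2.imwrite(f'pics/{n}{sys.argv[1]}.png',np.clip(cv2.resize(im[t[1]-50:t[1]+50,t[0]-60:t[0]+60],None,fx=6,fy=6,interpolation=cv2.INTER_CUBIC)*1.5,0,255).astype('uint8'))
st()
E
python3 look.py 9 scene side
```

```text
t 21.0 p [0.5923 0.1556 0.1529] xaz 17.71 z [ 7.e-04  3.e-04 -1.e+00] w 0.0258 F [ 2.71 -0.05 -4.47] T [-0.131 -0.446  0.166] q [-0.63  0.37  0.37  1.62 -0.14  1.19  0.08]
t 21.1 p [0.5923 0.1557 0.1529] xaz 17.74 z [ 7.e-04  3.e-04 -1.e+00] w 0.0256 F [ 1.47  0.51 -4.08] T [-0.099 -0.45   0.17 ] q [-0.63  0.37  0.37  1.62 -0.14  1.19  0.08]
```

View pics/scene9.png

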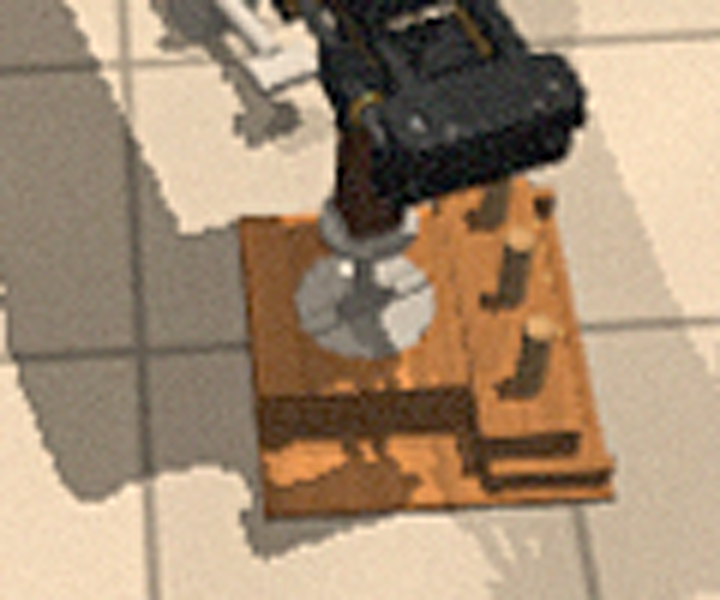

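View pics/side9.png

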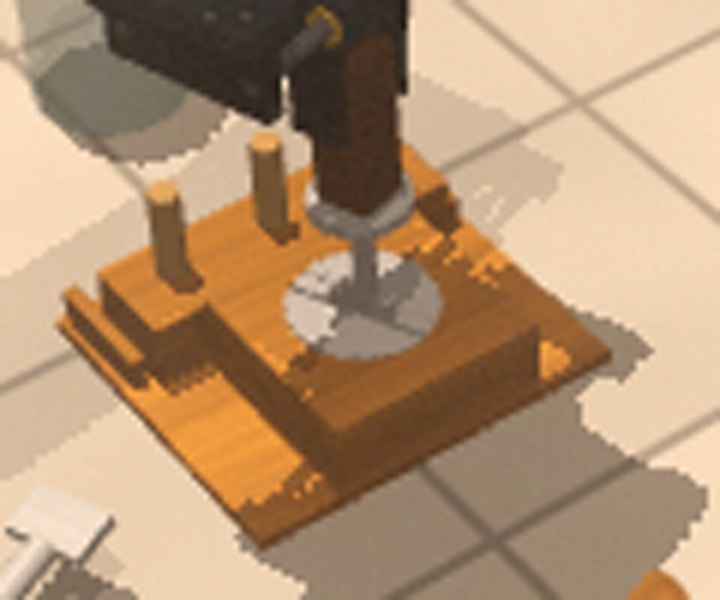

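Call:
apply_moves(increments=[{"xyz": [0,0,0],"rotation": [0,0,1.5],"grip": 255},{"xyz": [0,0,0],"rotation": [0,0,1.5],"grip": 255}])

```text
time: 21.35
ee_pos: [0.5923, 0.1556, 0.1529]
eef_rot: [0.99, 0.141, 0.0, -0.0]
ft_force: [2.5, -0.8, -4.1]
width: 0.0251
```

```bash
python3 -c "
from h import *
st()"
```

```text
t 21.35 p [0.5923 0.1556 0.1529] xaz 16.19 z [ 7.e-04  3.e-04 -1.e+00] w 0.0251 F [ 2.53 -0.8  -4.06] T [-0.086 -0.467  0.169] q [-0.63  0.37  0.38  1.62 -0.14  1.19  0.06]
```

Call:
apply_moves(increments=[{"xyz": [0,0,0],"rotation": [0,0,1.5],"grip": 255},{"xyz": [0,0,0],"rotation": [0,0,1.5],"grip": 255}])

```text
time: 21.6
ee_pos: [0.5924, 0.1556, 0.1529]
eef_rot: [0.992, 0.128, 0.0, -0.0]
ft_force: [1.6, 0.9, -4.3]
width: 0.0254
```

```bash
python3 -c "
from h import *
st()"
```

```text
t 21.6 p [0.5924 0.1556 0.1529] xaz 14.66 z [ 8.e-04  3.e-04 -1.e+00] w 0.0254 F [ 1.58  0.92 -4.31] T [-0.135 -0.493  0.146] q [-0.64  0.37  0.38  1.62 -0.14  1.19  0.03]
```

Call:
apply_moves(increments=[{"xyz": [0,0,0],"rotation": [0,0,1.5],"grip": 255},{"xyz": [0,0,0],"rotation": [0,0,1.5],"grip": 255}])

```text
time: 21.85
ee_pos: [0.5923, 0.1556, 0.1529]
eef_rot: [0.993, 0.114, 0.0, -0.0]
ft_force: [2.5, -0.3, -3.5]
width: 0.0259
```

```bash
python3 -c "
from h import *
st()"
```

```text
t 21.85 p [0.5923 0.1556 0.1529] xaz 13.12 z [ 7.e-04  2.e-04 -1.e+00] w 0.0259 F [ 2.46 -0.27 -3.48] T [-0.076 -0.491  0.264] q [-0.64  0.37  0.39  1.62 -0.15  1.19  0.01]
```

Call:
apply_moves(increments=[{"xyz": [0,0,0],"rotation": [0,0,1.5],"grip": 255},{"xyz": [0,0,0],"rotation": [0,0,1.5],"grip": 255}])

```text
time: 22.1
ee_pos: [0.5924, 0.1556, 0.1529]
eef_rot: [0.995, 0.101, 0.0, -0.0]
ft_force: [1.5, -0.4, -4.9]
width: 0.0256
```

```bash
python3 -c "
from h import *
st()"
```

```text
t 22.1 p [0.5924 0.1556 0.1529] xaz 11.59 z [ 8.e-04  2.e-04 -1.e+00] w 0.0256 F [ 1.52 -0.38 -4.88] T [-0.156 -0.566  0.261] q [-0.64  0.37  0.39  1.62 -0.15  1.19 -0.02]
```

Call:
apply_moves(increments=[{"xyz": [0,0,0],"rotation": [0,0,1],"grip": 255},{"xyz": [0,0,0],"rotation": [0,0,1],"grip": 255}])

```text
time: 22.35
ee_pos: [0.5924, 0.1556, 0.1529]
eef_rot: [0.996, 0.092, 0.0, -0.0]
ft_force: [1.3, 1.1, -3.9]
width: 0.0255
```

```bash
python3 look.py 10 scene side
```

```text
t 22.35 p [0.5924 0.1556 0.1529] xaz 10.57 z [ 8.e-04  1.e-04 -1.e+00] w 0.0255 F [ 1.35  1.13 -3.89] T [-0.099 -0.504  0.29 ] q [-0.65  0.37  0.39  1.62 -0.15  1.19 -0.03]
t 22.45 p [0.5923 0.1556 0.1529] xaz 10.6 z [ 8.e-04  2.e-04 -1.e+00] w 0.0255 F [ 2.32 -0.04 -4.87] T [-0.075 -0.514  0.303] q [-0.65  0.37  0.39  1.62 -0.15  1.19 -0.03]
```

View pics/side10.png

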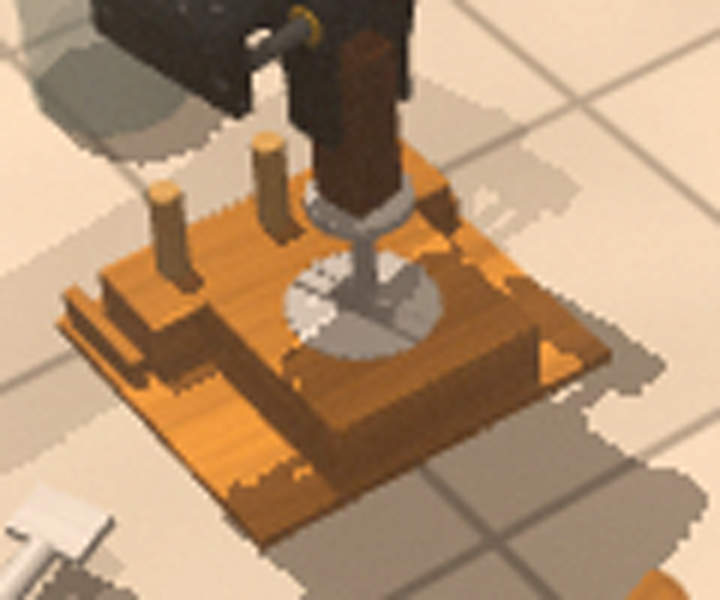

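Torque is 0.30 N·m and rising and the rail looks closed, so I continue in 1° steps to about 0.4.

Call:
apply_moves(increments=[{"xyz": [0,0,0],"rotation": [0,0,1],"grip": 255},{"xyz": [0,0,0],"rotation": [0,0,1],"grip": 255}])

```text
time: 22.7
ee_pos: [0.5924, 0.1556, 0.1529]
eef_rot: [0.997, 0.083, 0.0, -0.0]
ft_force: [2.4, -1.2, -4.4]
width: 0.0252
```

```bash
python3 -c "
from h import *
st();cam('side');st()"
```

```text
t 22.7 p [0.5924 0.1556 0.1529] xaz 9.57 z [ 9.e-04  2.e-04 -1.e+00] w 0.0252 F [ 2.39 -1.16 -4.43] T [-0.155 -0.498  0.353] q [-0.65  0.37  0.4   1.62 -0.15  1.19 -0.05]
t 22.75 p [0.5924 0.1556 0.1529] xaz 9.59 z [ 9.e-04  1.e-04 -1.e+00] w 0.0254 F [ 1.08 -0.18 -4.25] T [-0.079 -0.525  0.301] q [-0.65  0.37  0.4   1.62 -0.15  1.19 -0.05]
```

Call:
apply_moves(increments=[{"xyz": [0,0,0],"rotation": [0,0,0.7],"grip": 255},{"xyz": [0,0,0],"rotation": [0,0,0.7],"grip": 255}])

```text
time: 23.0
ee_pos: [0.5923, 0.1557, 0.1529]
eef_rot: [0.997, 0.077, 0.0, -0.0]
ft_force: [2.1, -0.3, -4.7]
width: 0.0253
```

```bash
python3 -c "
from h import *
st();cam('side');st()"
```

```text
t 23.0 p [0.5923 0.1557 0.1529] xaz 8.88 z [ 8.e-04  2.e-04 -1.e+00] w 0.0253 F [ 2.1  -0.31 -4.68] T [-0.175 -0.516  0.35 ] q [-0.65  0.37  0.4   1.62 -0.15  1.19 -0.06]
t 23.05 p [0.5924 0.1557 0.1529] xaz 8.89 z [ 9.e-04  1.e-04 -1.e+00] w 0.0255 F [ 1.88  0.75 -4.67] T [-0.157 -0.563  0.405] q [-0.65  0.37  0.4   1.62 -0.15  1.19 -0.06]
```

Call:
apply_moves(increments=[{"xyz": [0,0,0],"rotation": [0,0,0.6],"grip": 255},{"xyz": [0,0,0],"rotation": [0,0,0.6],"grip": 255}])

```text
time: 23.3
ee_pos: [0.5924, 0.1557, 0.1529]
eef_rot: [0.997, 0.072, 0.0, -0.0]
ft_force: [2.1, -0.8, -5.2]
width: 0.0256
```

```bash
python3 -c "
from h import *
st();cam('side');st();cam('side');s=st()"
```

```text
t 23.3 p [0.5924 0.1557 0.1529] xaz 8.28 z [ 8.e-04  1.e-04 -1.e+00] w 0.0256 F [ 2.06 -0.82 -5.21] T [-0.126 -0.584  0.405] q [-0.65  0.37  0.4   1.62 -0.15  1.19 -0.07]
t 23.35 p [0.5924 0.1556 0.1529] xaz 8.29 z [ 9.e-04  1.e-04 -1.e+00] w 0.0258 F [ 2.15  0.17 -3.6 ] T [-0.139 -0.564  0.401] q [-0.65  0.37  0.4   1.62 -0.15  1.19 -0.07]
t 23.4 p [0.5923 0.1557 0.1529] xaz 8.3 z [ 8.e-04  1.e-04 -1.e+00] w 0.0253 F [ 2.34  0.28 -4.87] T [-0.099 -0.56   0.4  ] q [-0.65  0.37  0.4   1.62 -0.15  1.19 -0.07]
```

Call:
apply_moves(increments=[{"xyz": [0,0,0],"rotation": [0,0,-3],"grip": 255},{"xyz": [0,0,0],"rotation": [0,0,-5],"grip": 255},{"xyz": [0,0,0],"rotation": [0,0,-5],"grip": 255}])

```text
time: 23.78
ee_pos: [0.5922, 0.1557, 0.153]
eef_rot: [0.993, 0.116, 0.0, -0.0]
ft_force: [-0.6, -0.1, -2.4]
width: 0.0256
```

```bash
python3 -c "
from h import *
st();cam('side');st()"
```

```text
t 23.775 p [0.5922 0.1557 0.153 ] xaz 13.28 z [ 5.e-04  3.e-04 -1.e+00] w 0.0256 F [-0.63 -0.13 -2.42] T [-0.035 -0.     0.007] q [-0.64  0.37  0.39  1.62 -0.15  1.19  0.01]
t 23.825 p [0.5922 0.1557 0.153 ] xaz 13.25 z [ 6.e-04  3.e-04 -1.e+00] w 0.0254 F [-0.25 -0.31 -2.1 ] T [-0.088  0.059 -0.004] q [-0.64  0.37  0.39  1.62 -0.15  1.19  0.01]
```

Torque is zero, so the blade is free. Lifting out.

Call:
apply_moves(increments=[{"xyz": [0,0,-8],"rotation": [0,0,0],"grip": 255},{"xyz": [0,0,-20],"rotation": [0,0,0],"grip": 255},{"xyz": [0,0,-60],"rotation": [0,0,0],"grip": 255},{"xyz": [0,0,-115],"rotation": [0,0,0],"grip": 255},{"xyz": [0,0,-115],"rotation": [0,0,0],"grip": 255}])

```text
time: 24.45
ee_pos: [0.5942, 0.1558, 0.2738]
eef_rot: [0.993, 0.115, 0.004, -0.001]
ft_force: [-0.8, -0.0, -2.0]
width: 0.0252
```

```bash
python3 -c "
from h import *
s=st()
for n in ['scene','side','wrist']:
  c=cam(n); im=c['img']; t=proj(c,[.592,.17,.05])[0].astype(int); np.savez(n+'11.npz',**c)
  if n!='wrist': im=cv2.resize(im[t[1]-50:t[1]+50,t[0]-60:t[0]+60],None,fx=6,fy=6,interpolation=cv2.INTER_CUBIC)
  cv2.imwrite(f'pics/{n}11.png',np.clip(im*1.5,0,255).astype('uint8'))
delta((.486,-.2425,.265),Rdown(87)); delta((.486,-.2425,.265),Rdown(40))
"
```

```text
t 24.45 p [0.5942 0.1558 0.2738] xaz 13.21 z [ 0.0086  0.0035 -1.    ] w 0.0252 F [-0.75 -0.01 -2.03] T [-0.095  0.05  -0.011] q [-0.65  0.29  0.41  1.45 -0.12  1.41 -0.01]
xyz [-194.1, 363.2, 2.5] rot [-0.02, 0.01, -73.76] rows 6.6 6.9
xyz [-194.1, 363.2, 2.5] rot [-0.01, 0.02, -26.76] rows 6.6 2.5
```

View pics/scene11.png

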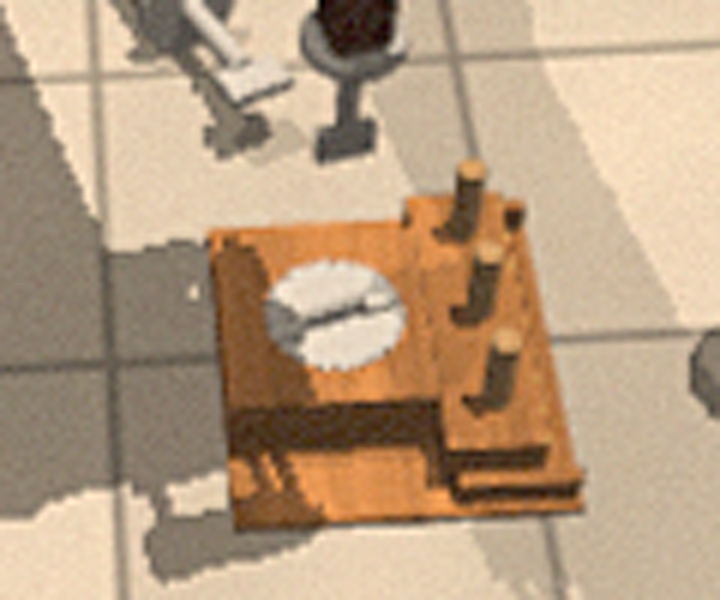

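View pics/wrist11.png

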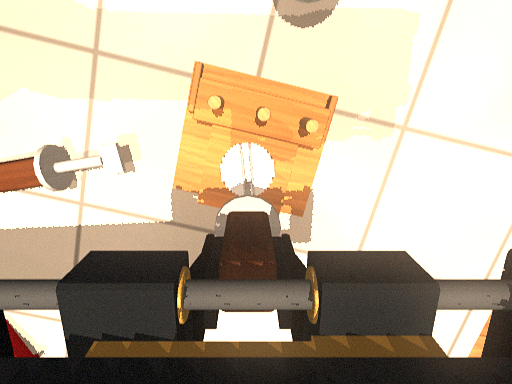

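```bash
python3 -c "
from h import *
delta((.486,-.2425,.275),Rdown(13.2))
"
```

```text
xyz [-194.1, 363.2, -7.5] rot [-0.01, 0.02, 0.04] rows 6.6 0.0
```

Call:
apply_moves(increments=[{"xyz": [-27,50,-2],"rotation": [0,0,0],"grip": 255},{"xyz": [-55,103,-4],"rotation": [0,0,0],"grip": 255},{"xyz": [-83,156,-6],"rotation": [0,0,0],"grip": 255},{"xyz": [-111,208,-7],"rotation": [0,0,0],"grip": 255},{"xyz": [-139,260,-7],"rotation": [0,0,0],"grip": 255}])

```text
time: 25.22
ee_pos: [0.5146, -0.1309, 0.2733]
eef_rot: [0.993, 0.115, -0.001, -0.0]
ft_force: [1.2, 0.8, -1.0]
width: 0.0257
```

```bash
python3 -c "
from h import *
st();delta((.486,-.2425,.24),Rdown(13.2))
"
```

```text
t 25.225 p [ 0.5146 -0.1309  0.2733] xaz 13.25 z [-2.3e-03  4.0e-04 -1.0e+00] w 0.0257 F [ 1.24  0.76 -0.98] T [-0.121 -0.06  -0.001] q [-0.38  0.1   0.58  1.67 -0.06  1.39  0.45]
xyz [-53.3, 102.1, 33.3] rot [-0.05, 0.12, 0.05] rows 1.9 0.0
```

Call:
apply_moves(increments=[{"xyz": [-26,51,5],"rotation": [0,0.1,0],"grip": 255},{"xyz": [-52,100,20],"rotation": [0,0.1,0],"grip": 255},{"xyz": [-53.3,102,33],"rotation": [0,0.1,0],"grip": 255},{"xyz": [-53.3,102,33],"rotation": [0,0.1,0],"grip": 255}])

```text
time: 25.72
ee_pos: [0.4851, -0.2416, 0.2385]
eef_rot: [0.993, 0.115, -0.002, -0.001]
ft_force: [0.8, 1.9, -2.6]
width: 0.0255
```

```bash
python3 - <<'E'
from h import *
s=st();delta((.486,-.2425,.205),Rdown(13.2))
p=s['ee_pos']
for n in ['wrist','side','scene']:
    c=cam(n); im=c['img']; W=pts(c)
    if n!='wrist':
        t=proj(c,[.486,-.242,.12])[0].astype(int); y=max(0,t[1]-60);x=max(0,t[0]-70); im=cv2.resize(im[y:y+120,x:x+140],None,fx=5,fy=5,interpolation=cv2.INTER_CUBIC)
        D=(W-p)*1000
        for lo,hi in [(-113,-101),(-97,-58),(-45,-25)]:
            m=(D[...,2]>lo)&(D[...,2]<hi)&(np.hypot(D[...,0],D[...,1])<30)
            k=D[m]
            if len(k): print(n,lo,len(k),np.median(k,0).round(1),np.percentile(k,5,axis=0).round(1),np.percentile(k,95,axis=0).round(1))
    cv2.imwrite(f'pics/{n}12.png',np.clip(im*1.4,0,255).astype('uint8'))
E
```

```text
t 25.725 p [ 0.4851 -0.2416  0.2385] xaz 13.23 z [-0.0041  0.002  -1.    ] w 0.0255 F [ 0.76  1.86 -2.57] T [-0.004  0.011 -0.02 ] q [-0.23  0.16  0.68  1.7  -0.1   1.33  0.7 ]
xyz [0.8, 1.2, 33.5] rot [-0.16, 0.21, 0.03] rows 0.5 0.0
side -113 53 [  -1.1   -4.2 -107.5] [  -4.8  -14.7 -112.5] [   4.2    9.2 -102.8]
side -97 37 [ -2.3  -4.9 -88. ] [ -4.2  -7.2 -95.7] [  2.   -0.6 -80.2]
side -45 106 [ -8.4 -13.  -34.4] [-12.  -16.6 -43. ] [ 11.   -4.5 -26. ]
scene -113 32 [   4.4    1.3 -107.6] [  -0.4  -10.5 -112.4] [   7.1   11.9 -102.1]
scene -97 31 [  5.2   1.6 -82.3] [  1.6  -3.6 -94.4] [  7.2   4.8 -70. ]
scene -45 70 [ 13.9   4.6 -34.2] [ -0.2  -8.4 -43.1] [ 16.7  14.9 -26.3]
```

View pics/wrist12.png

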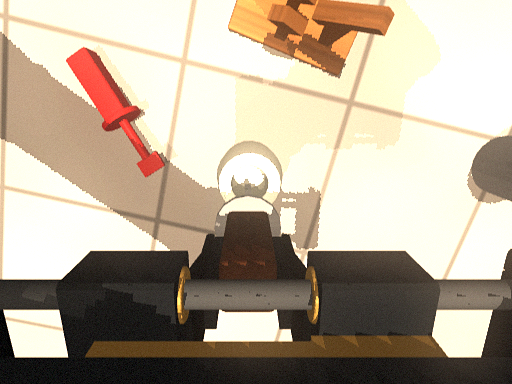

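View pics/side12.png

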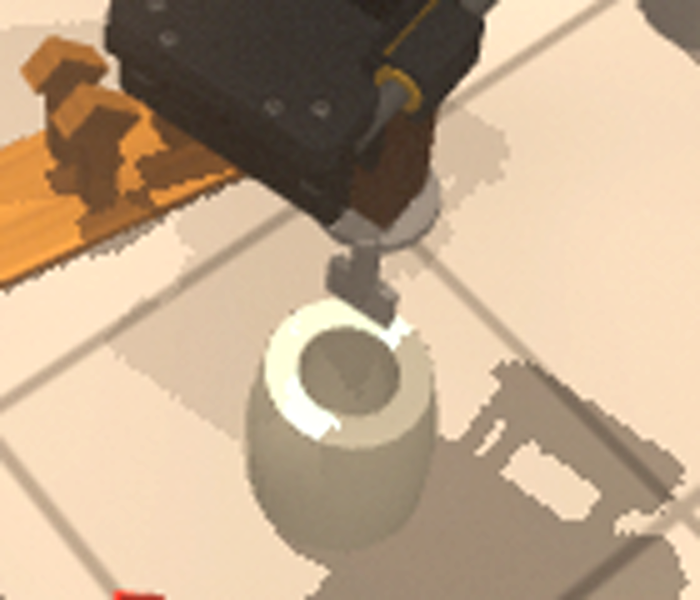

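Call:
apply_moves(increments=[{"xyz": [0.8,1.2,15],"rotation": [-0.2,0.2,0],"grip": 255},{"xyz": [1,1.2,33],"rotation": [-0.2,0.2,0],"grip": 255},{"xyz": [1,1.2,36],"rotation": [-0.2,0.2,0],"grip": 255},{"xyz": [1,1.2,36],"rotation": [-0.2,0.2,0],"grip": 255}])

```text
time: 26.38
ee_pos: [0.4877, -0.2418, 0.204]
eef_rot: [0.993, 0.116, 0.001, 0.001]
ft_force: [-0.4, -0.1, -2.0]
width: 0.0253
```

```bash
python3 - <<'E'
from h import *
s=st();delta((.4862,-.2424,.14),Rdown(13.2))
E
```

```text
t 26.375 p [ 0.4877 -0.2418  0.204 ] xaz 13.38 z [ 0.0026 -0.0014 -1.    ] w 0.0253 F [-0.35 -0.13 -2.05] T [-0.067  0.137  0.014] q [-0.22  0.19  0.67  1.75 -0.12  1.25  0.72]
xyz [-1.7, 0.1, 64.0] rot [0.11, -0.13, 0.18] rows 1.0 0.0
```

Call:
apply_moves(increments=[{"xyz": [-1.6,0.1,10],"rotation": [0.1,-0.1,0.2],"grip": 255},{"xyz": [-1.7,0.1,25],"rotation": [0.1,-0.1,0.2],"grip": 255},{"xyz": [-1.7,0.1,40],"rotation": [0.1,-0.1,0.2],"grip": 255},{"xyz": [-1.7,0.1,55],"rotation": [0.1,-0.1,0.2],"grip": 255},{"xyz": [-1.7,0.1,64],"rotation": [0.1,-0.1,0.2],"grip": 255}])

```text
time: 27.0
ee_pos: [0.4858, -0.2422, 0.1387]
eef_rot: [0.993, 0.115, -0.0, -0.0]
ft_force: [-0.2, 0.3, -2.3]
width: 0.0255
```

```bash
python3 - <<'E'
from h import *
s=st();delta((.4862,-.2424,.1295),Rdown(13.2))
E
```

```text
t 27.0 p [ 0.4858 -0.2422  0.1387] xaz 13.17 z [-6.e-04  1.e-04 -1.e+00] w 0.0255 F [-0.2   0.34 -2.34] T [-0.052  0.032  0.02 ] q [-0.2   0.25  0.66  1.83 -0.17  1.12  0.76]
xyz [0.3, 0.2, 9.2] rot [-0.01, 0.03, -0.03] rows 0.1 0.0
```

Call:
apply_moves(increments=[{"xyz": [0.3,0.2,5],"rotation": [0,0,0],"grip": 255},{"xyz": [0.3,0.2,9.5],"rotation": [0,0,0],"grip": 255},{"xyz": [0.3,0.2,9.5],"rotation": [0,0,0],"grip": 255}])

```text
time: 27.38
ee_pos: [0.4861, -0.2424, 0.1291]
eef_rot: [0.993, 0.115, -0.0, -0.0]
ft_force: [-0.2, 0.5, -2.8]
width: 0.0255
```

```bash
python3 - <<'E'
from h import *
s=st()
E
```

```text
t 27.375 p [ 0.4861 -0.2424  0.1291] xaz 13.17 z [-8.e-04  1.e-04 -1.e+00] w 0.0255 F [-0.16  0.47 -2.84] T [-0.076  0.018 -0.067] q [-0.19  0.27  0.66  1.83 -0.18  1.1   0.76]
```

Call:
apply_moves(increments=[{"xyz": [0,0,1],"rotation": [0,0,0],"grip": 255},{"xyz": [0,0,1],"rotation": [0,0,0],"grip": 255}])

```text
time: 27.62
ee_pos: [0.4862, -0.2424, 0.1283]
eef_rot: [0.993, 0.115, -0.0, -0.0]
ft_force: [-0.2, -0.2, -1.8]
width: 0.0258
```

```bash
python3 - <<'E'
from h import *
s=st()
E
```

```text
t 27.625 p [ 0.4862 -0.2424  0.1283] xaz 13.17 z [-4.e-04  1.e-04 -1.e+00] w 0.0258 F [-0.24 -0.19 -1.84] T [-0.13   0.006 -0.022] q [-0.19  0.27  0.66  1.83 -0.18  1.1   0.76]
```

Call:
apply_moves(increments=[{"xyz": [0,0,0.7],"rotation": [0,0,0],"grip": 255},{"xyz": [0,0,0.7],"rotation": [0,0,0],"grip": 255}])

```text
time: 27.88
ee_pos: [0.4864, -0.2424, 0.1279]
eef_rot: [0.993, 0.115, 0.0, -0.0]
ft_force: [-0.2, 0.6, -0.5]
width: 0.0254
```

```bash
python3 - <<'E'
from h import *
s=st()
E
```

```text
t 27.875 p [ 0.4864 -0.2424  0.1279] xaz 13.17 z [-0.e+00  1.e-04 -1.e+00] w 0.0254 F [-0.23  0.64 -0.54] T [-0.044  0.157 -0.033] q [-0.19  0.27  0.66  1.84 -0.18  1.1   0.76]
```

Weight is coming off, so the flange has seated. Releasing.

Call:
apply_moves(increments=[{"xyz": [0,0,0],"rotation": [0,0,0],"grip": 150},{"xyz": [0,0,0],"rotation": [0,0,0],"grip": 100},{"xyz": [0,0,0],"rotation": [0,0,0],"grip": 50},{"xyz": [0,0,0],"rotation": [0,0,0],"grip": 0},{"xyz": [0,0,0],"rotation": [0,0,0],"grip": 0}])

```text
time: 28.5
ee_pos: [0.4864, -0.2424, 0.1278]
eef_rot: [0.993, 0.115, -0.0, -0.0]
ft_force: [0.5, -1.1, -0.5]
width: 0.0678
```

Call:
apply_moves(increments=[{"xyz": [0,0,-20],"rotation": [0,0,0],"grip": 0},{"xyz": [0,0,-60],"rotation": [0,0,0],"grip": 0},{"xyz": [0,0,-110],"rotation": [0,0,0],"grip": 0},{"xyz": [0,0,-140],"rotation": [0,0,0],"grip": 0},{"xyz": [0,0,-140],"rotation": [0,0,0],"grip": 0}])

```text
time: 29.12
ee_pos: [0.4873, -0.243, 0.2701]
eef_rot: [0.993, 0.115, 0.002, 0.001]
ft_force: [0.4, 1.6, -1.2]
width: 0.0872
```

```bash
python3 - <<'E'
from h import *
st()
for n in ['wrist','side','scene']:
    c=cam(n); W=pts(c); z=W[...,2]; cv2.imwrite(f'pics/{n}13.png',np.clip(c['img']*1.4,0,255).astype('uint8'))
    m=(abs(z-.155)<.004)&(abs(W[...,0]-.486)<.03)&(abs(W[...,1]+.242)<.03)
    if m.sum()>5: print(n,m.sum(),cv2.minAreaRect((W[m][:,:2]*1000).astype('float32')),np.median(z[m]))
    m=(z>.025)&(z<.3)&(W[...,0]>.5)
    for nm,(x,y) in dict(timer=(.77,.025),cup=(.78,-.168),can=(.605,.37)).items():
        k=W[m&(np.hypot(W[...,0]-x,W[...,1]-y)<.07)]
        if len(k) and n!='wrist': print(n,nm,np.median(k,0).round(3))
st()
E
```

```text
t 29.125 p [ 0.4873 -0.243   0.2701] xaz 13.17 z [ 4.e-03 -8.e-04 -1.e+00] w 0.0872 F [ 0.39  1.63 -1.21] T [-0.079  0.058  0.009] q [-0.24  0.14  0.69  1.65 -0.09  1.38  0.69]
wrist 852 ((486.1334228515625, -242.57073974609375), (25.929988861083984, 25.165300369262695), 12.909990310668945) 0.15386280388399598
side 182 ((486.5095520019531, -244.21240234375), (25.864713668823242, 24.57069969177246), 12.298986434936523) 0.15356420075492097
side cup [ 0.776 -0.17   0.052]
side can [0.596 0.36  0.095]
scene 62 ((487.11285400390625, -242.1396484375), (26.5672664642334, 24.45952033996582), 13.263211250305176) 0.15261554307286068
scene timer [0.777 0.03  0.038]
scene cup [ 0.786 -0.164  0.054]
scene can [0.629 0.377 0.107]
t 29.275 p [ 0.486  -0.2422  0.2669] xaz 13.18 z [-1.3e-03  4.0e-04 -1.0e+00] w 0.087 F [-0.95  0.52 -0.54] T [-0.097  0.045  0.031] q [-0.24  0.14  0.69  1.65 -0.09  1.38  0.69]
```

View pics/side13.png

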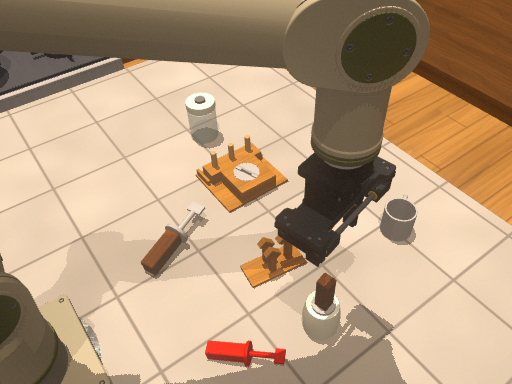

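View pics/scene13.png

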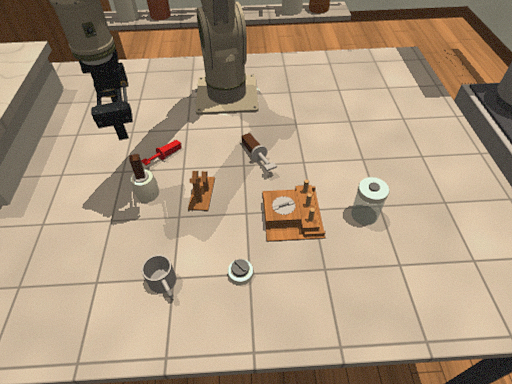

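```bash
python3 - <<'E'
from h import *
def pegs(c):
    W=pts(c); z=W[...,2]; m=(z>.055)&(z<.1)&(abs(W[...,0]-.592)<.09)&(abs(W[...,1]-.22)<.04)
    k=W[m]; return np.median(k,0).round(4),np.percentile(k[:,1],[5,95]).round(4),m.sum()
for n in ['side','scene']:
    print(n,pegs(dict(np.load(n+'0.npz'))),pegs(cam(n)))
s=st(); print(abs(s['joint_vel']).max())
print(r.close_job())
E
```

```text
side (array([0.5888, 0.2217, 0.0738]), array([0.2183, 0.23  ]), np.int64(198)) (array([0.5896, 0.2171, 0.0746]), array([0.2135, 0.2242]), np.int64(194))
scene (array([0.597 , 0.2263, 0.0759]), array([0.2211, 0.233 ]), np.int64(149)) (array([0.5993, 0.2222, 0.0756]), array([0.217 , 0.2283]), np.int64(148))
t 29.375 p [ 0.4859 -0.2422  0.2667] xaz 13.18 z [-1.9e-03  4.0e-04 -1.0e+00] w 0.0871 F [-0.17  0.49  0.43] T [-0.114  0.06  -0.014] q [-0.24  0.14  0.69  1.65 -0.09  1.38  0.69]
0.003533087499576013
the job is handed in; nothing more can be done
None
```

The job is done and handed in at 29.4 s. I lifted the brown screwdriver off its rest and stood it in the jar. I let go, took it again by the top of the handle and put the blade in the cam slot. I then turned the disc about 80° clockwise, stopping at 0.40 N·m after the torque had climbed from about 0.15. I backed the blade off to zero torque, drew it out and put the screwdriver back in the jar.

**Screwdriver:** it stands upright and released, with its top measured at 153–154 mm (nominal 155) and centred over the jar's mouth.

**Rail:** the pegs moved 4–5 mm towards the block and no gap shows in the pictures. That matches the stated 4–5.5 mm starting gap, but it is a comparison of views, not a direct measurement of the closed gap.

**Timer, cup and canister:** the cup and canister read within about 2 mm of where they started. The timer was blocked from the side camera but matched its start position in the scene camera.

**Disagreements:** the two fixed cameras differed by up to about 6 mm on the jar, and by about 9 mm per axis on the cradle base. I went by the wrist camera, which agreed with the side view to about 2–3 mm on the jar.

**Joint range:** during the first jar placement one joint came within about 0.01 rad of its limit, but no reading passed it.

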